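# Lock a castle nut on a sample-carousel spindle

### The job

Tighten the castle nut on the carousel spindle (clockwise from above, not back towards the slot before) just to the next slot that lines up with the hole across the spindle, no farther. Then push the lock pin through slot and hole until its grip block rests against the nut, without forcing it, and let go of it. How high the spindle stands is not known, so find the hole by feel, and leave the other things on the bench where they are.

Things in the scene. Friction and masses are not known exactly. Their poses are not given: they have to be found in the camera images.
- disc_centre (a point): Centre of the top face of the round aluminium disc (124 mm across, 50 mm above the bench) on the drive unit. It lies on the upright spindle's axis. The spindle (28 mm thick) ends flat 42 mm above this point plus an UNKNOWN 0 to 15 mm, new each time: feel for its end. Nut and cross hole go up with it. x axis: the way the cross hole runs, like the black line on the spindle's end.
- drive_unit: Fixed white box 150 x 130 mm carrying disc, spindle and nut; origin on the bench 50 mm below disc_centre, same axes. Heights below the spindle's flat end: cross hole (8 mm square, right through) centre 17 mm; nut hexagon (46 mm across flats) from 40 to 24 mm; its slotted crown (41 mm across) from 24 to 10 mm. The spindle does not sink under normal pushes.
- castle_nut (a joint): Nut angle (rad), growing clockwise from above (tightening). Six slots 9 mm wide, open on top, over the middles of the flats. At 0 and each 1.0472 slots line up with the cross hole; at 0 flats face 0, 60, 120.. degrees from disc_centre x. Starts at 0.2 to 0.75: the next slot is 1.0472. The pin passes within about 0.05. Stiff to turn (about 0.4 N m), stays where left.
- pin_grip (a point): Centre of the steel grip block of the loose lock pin: 22 mm long (x), 14 mm wide (y), 32 mm high, standing upright on the bench, so 16 mm above it. A round shank, 6 mm thick with a slightly chamfered tip, sticks out 50 mm from the block's +x face, its axis 11 mm below this point. Grip the block across its width.
- pin_home (a point): Point on the pin's shank axis, 31.5 mm ahead (+x) of pin_grip and 11 mm below it, 20.5 mm in front of the block's face. It lies on the spindle's axis when the pin is fully home, the block's face against the nut's crown. Axes as pin_grip.
- lock_pin: The same lock pin as a whole, about 80 g; origin at the centre of the grip block's underside, 16 mm below pin_grip; axes as pin_grip.
- jar_mid (a point): Bystander: amber glass jar, 56 mm across, 65 mm high. Point on its axis 10 mm above the bench.
- spanner_mid (a point): Bystander: spanner lying on the bench, 160 mm long. Point near its middle.
- beaker_mid (a point): Bystander: clear cup, 60 mm across, 70 mm high. Point on its axis 10 mm above the bench.
There are look-alikes about, which are no part of the job. What is shaped like the lock_pin but green or purple is not meant.

How it is judged (in metres and radians):
On the way:
1. the nut is turned clockwise to the next slot in line with the cross hole (value of joint castle_nut between 0.9672 and 1.1272 rad), for 0.2 s.
At the end, for the whole second after the job is handed in: The pin is through the slot and the cross hole, its home point within 3 mm of the spindle's axis in plan, at the hole's height (21 to 43 mm above the disc), its shank within 0.12 rad of the hole's direction; the nut stands at 1.047 within 0.09 rad; the pin is released and at rest (horizontal distance between pin_home and disc_centre below 0.003 m and z of pin_home in the frame of disc_centre between 0.021 and 0.043 m and angle between the x axis of pin_grip and the x axis of disc_centre, either way round below 0.12 rad and value of joint castle_nut between 0.9572 and 1.1372 rad and contact force between lock_pin and the fingers below 0.1 N and linear speed of lock_pin below 0.02 m/s); the robot touches nothing.
It fails at once if the nut is backed off to the slot before (value of joint castle_nut below 0.1 rad).
It fails at once if the nut is overtightened past the next slot (value of joint castle_nut above 1.1972 rad).
It fails at once if the pin is forced: it pushes on the spindle, nut or drive unit with over 20 N (contact force between lock_pin and drive_unit above 20 N).
It fails at once if the jar, spanner or cup is moved by more than 20 mm (distance of any of jar_mid, spanner_mid, beaker_mid from where it was at the start of the episode above 0.02 m).
It also fails if it takes over 64 s, if anything falls off the work surface, if the arm or the gripper's body presses on something with over 40 N, if the wrist force passes 120 N, or if a joint passes its speed limit or range.

### The arm

A 6-joint arm with a two-finger parallel gripper is mounted at the origin on the work surface. World frame = base frame: x ahead of the robot, y to its left, z up, the work surface at z = 0. Lengths are in m, angles in degrees, forces in N, time in s.
With the tool pointing down it reaches from about 0.4 to 0.825 m from the base axis. Payload 7 kg.
Tool frame: the origin (TCP) lies at the very end of the fingers, on their centre line; the grasp point (between the pads) lies 19 mm behind it (r.grasp_offset is the z of the grasp point in the tool frame, in m); z points along the fingers, y is the direction in which the jaws open and shut (so a half turn about z gives the same grasp; the last joint's range is limited). The gripper opens to 88 mm and grips with 3 to 60 N. Pads are 19 mm wide; open, the fingers measure 130 mm over their backs; the gripper's body (78 mm by 193 mm) begins 47 mm behind the grasp point.
Start: joints at [-48.466, 20.546, 0.682, 0, -70.136, -16.507], TCP at [0.286, -0.612, 0.194] pointing down, gripper open.
Joint ranges: [-176.03, 176.03], [-82.01, 121.73], [-58.28, 71.71], [-173.87, 95.51], [-174.79, -0.11], [-173.66, 173.66]. Speed limits (degrees/s): [136.94, 136.94, 172.46, 180, 180, 180].

### API

Orientations are given as [roll, pitch, yaw] about the fixed x, y, z axes, in that order (R = Rz(yaw) Ry(pitch) Rx(roll)).
In Python, from plant import r gives the robot as it stands.
- The arm moves only by the tool carry_out, never from a script. Its argument "plan" is a list of rows, each a list of 6 numbers: the shift along the world's x, y, z in m, then the turn, a rotation vector about the world's x, y, z in rad. In form: [[tx, ty, tz, wx, wy, wz], ...]. A call has 1 to 12 rows; each row shifts and turns the pose as measured when the row begins; what a row does not reach is not made up. A row lasts 1/12 s, in which the tool goes at most 41.7 mm and 7.16 degrees, less where a joint would pass 70% of its speed; a pose out of reach is approached as far as the arm can. A call with a gripper value outside its range is refused whole. "fingers" is the closure, from -1 (fully open) to 1 (shut), set as the call begins (left out, the last holds). The fingers move at their own pace and stop on an object; "force" is the grip in N (left out, the last holds). Time passes only in rows, so rows that do not move let the fingers close. It gives the time, the measured TCP pose, the force and the opening at its end, in the units of the state.
- r.get_state(): the state, without advancing time (a new reading comes with each control period).
- r.capture(name): name is "scene" or "top" or "wrist"; returns the picture (420x560x3 uint8, red, green, blue); there is no depth.
- r.camera_model(name): a dict with "fov_y" (degrees; the focal length in pixels is half the picture's height over the tangent of half this angle, whatever the lens; pixels are square), "cx", "cy" (the principal point, pixels), "R" (3x3) and "t" (3): a world point X has camera coordinates R X + t; the wrist camera has in their place "mount" (4x4, takes a point from camera to tool coordinates, whose origin is the TCP and whose axes are the flange's). Camera axes: x right, y down, z forward; pixel columns grow to the right and rows downward; lengths in m; the calibration is good to about 2 mm. The wrist camera is an equidistant fisheye: a pixel r from the principal point sees the ray r / f radians off the axis. A picture is of the moment at which its call begins: read the wrist's pose just before it. camera_model takes no time and is no camera call.
- r.close_job(): hands the job in, once; it reports no verdict.
The state is a dict: "time_s": time; "joints": joint angles; "qd": joint speeds; "joint_torque": joint torques, N m; "tcp_pos": TCP position; "eef_rot": TCP orientation; "contact_force": force on the tool from outside, world axes, zero at the start; "moment": the same for the moment, N m; "gripper_width": finger opening in m.
Only numpy, scipy, OpenCV 4.12 (cv2) and the standard library are available. Lean on these libraries where they do the work, as an engineer would, in place of code of your own. Each camera call takes 0.05 s, during which the arm holds its last target.

## Working session

There is one attempt and no reset: what is moved stays moved. The work goes in short steps, Python scripts to look and compute and a tool call to move; the robot and the scene stay as the last step left them, time stands still between calls to the robot, and variables do not carry over. Pictures are saved under pics/ and viewed, and the job is handed in when it is done.

Besides the shell and the picture viewer there is one more tool, called after ">>>" as name([rows], argument=value, ...), one row to a line, values as JSON. carry_out: Moves the arm, as the interface text tells. Its arguments: {"type":"object","properties":{"plan":{"type":"array"},"fingers":{"type":"number"},"force":{"type":"number"}},"required":["plan"]}

```bash
mkdir -p pics; ls
python3 - <<'E'
from plant import r
import cv2,numpy as np
np.set_printoptions(precision=4,suppress=True)
print(r.get_state())
for n in("scene","top","wrist"):
    im=r.capture(n); cv2.imwrite(f"pics/{n}0.png",im[:,:,::-1]); print(n,r.camera_model(n))
print(r.grasp_offset)
E
```

```text
pics
{'time_s': 0.0, 'joints': array([-48.4655,  20.5915,   0.633 ,  -0.0209, -70.1342, -16.5052]), 'qd': array([-0.0081,  0.0309,  0.034 ,  0.0669,  0.007 , -0.0855]), 'joint_torque': array([  0.0002, -58.2723,  29.3053,   6.9971,   0.0068,  -0.0001]), 'tcp_pos': array([ 0.2853, -0.6111,  0.1928]), 'eef_rot': array([ 179.9056,   -0.0075, -154.9778]), 'contact_force': array([ 0.3536, -0.019 , -0.6728]), 'moment': array([-0.0151,  0.014 , -0.0286]), 'gripper_width': 0.08767015248190625}
scene {'fov_y': 51.71777555054712, 'cx': 278.3664104171349, 'cy': 202.17061915594218, 'R': array([[ 0.5863,  0.8101, -0.0014],
       [ 0.5201, -0.3778, -0.766 ],
       [-0.6211,  0.4484, -0.6428]]), 't': array([-0.3783, -0.229 ,  1.2988])}
top {'fov_y': 43.860010886323494, 'cx': 275.43525267721117, 'cy': 211.7614064508329, 'R': array([[ 0.0068, -0.9999, -0.0158],
       [-0.9864, -0.0041, -0.1646],
       [ 0.1645,  0.0168, -0.9862]]), 't': array([0.0427, 0.5923, 1.1246])}
wrist {'fov_y': 65.70646984690485, 'cx': 283.2011667487431, 'cy': 211.85999527486243, 'mount': array([[ 0.0006, -0.9576, -0.2881,  0.0787],
       [ 1.    ,  0.0007, -0.0002,  0.0007],
       [ 0.0004, -0.2881,  0.9576, -0.1917],
       [ 0.    ,  0.    ,  0.    ,  1.    ]])}
-0.0188
```

View pics/scene0.png

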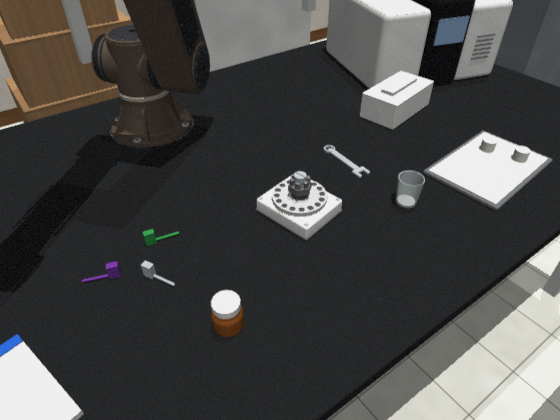

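View pics/top0.png

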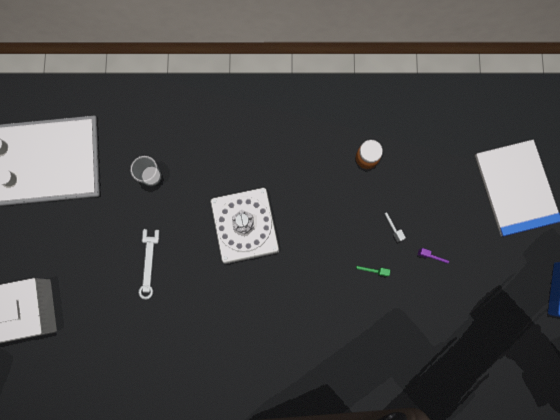

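View pics/wrist0.png

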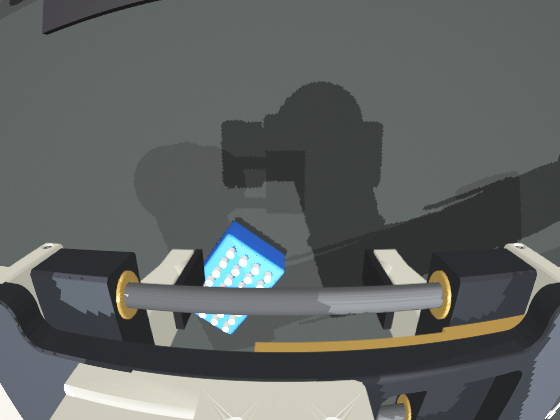

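Candidates for the pin in the top view are steel (399,234), green (384,271) and purple (426,253). The description calls for steel. I'll check it in close crops and measure.

```bash
cat > h.py <<'E'
from plant import r
import cv2,numpy as np
from scipy.spatial.transform import Rotation as Ro
np.set_printoptions(precision=4,suppress=True)
def ray(n,u,v,st=None):
    m=r.camera_model(n); f=210/np.tan(np.radians(m["fov_y"]/2))
    x=(u-m["cx"]);y=(v-m["cy"])
    if n!="wrist":
        d=np.array([x/f,y/f,1]); R=np.array(m["R"]);return -R.T@m["t"],R.T@d
    rr=np.hypot(x,y);th=rr/f; d=np.array([np.sin(th)*x/max(rr,1e-9),np.sin(th)*y/max(rr,1e-9),np.cos(th)])
    M=np.array(m["mount"]);T=Ro.from_euler("xyz",st["eef_rot"],degrees=True).as_matrix()
    return T@M[:3,3]+st["tcp_pos"],T@M[:3,:3]@d
def plane(n,u,v,z,st=None):
    c,d=ray(n,u,v,st);return c+d*(z-c[2])/d[2]
def proj(n,X,st=None):
    m=r.camera_model(n); f=210/np.tan(np.radians(m["fov_y"]/2))
    if n!="wrist":
        p=np.array(m["R"])@X+m["t"];return np.array([m["cx"],m["cy"]])+f*p[:2]/p[2]
    M=np.array(m["mount"]);T=Ro.from_euler("xyz",st["eef_rot"],degrees=True).as_matrix()
    p=T.T@(np.array(X)-st["tcp_pos"]); p=M[:3,:3].T@(p-M[:3,3])
    rr=np.hypot(p[0],p[1]);th=np.arctan2(rr,p[2]);return np.array([m["cx"],m["cy"]])+f*th*p[:2]/rr
def shot(n,tag):
    st=r.get_state();im=r.capture(n);cv2.imwrite(f"pics/{tag}.png",im[:,:,::-1]);np.save(f"pics/{tag}.npy",im)
    import pickle;pickle.dump(st,open(f"pics/{tag}.pkl","wb"));return st,im
E
python3 - <<'E'
from h import *
im=cv2.imread("pics/top0.png")
a=cv2.resize(im[180:270,200:290],(540,540),interpolation=cv2.INTER_CUBIC)
b=cv2.resize(im[200:290,350:455],(630,540),interpolation=cv2.INTER_CUBIC)
cv2.imwrite("pics/c1.png",a);cv2.imwrite("pics/c2.png",b)
for p,z in [((244,225),.05),((401,236),.032),((388,214),.005),((370,153),.065),((149,265),.005),((147,172),.03),((384,271),.032),((426,253),.032)]:
    print(p,plane("top",*p,z))
E
```

```text
(244, 225) [0.5616 0.1163 0.05  ]
(401, 236) [ 0.5406 -0.2377  0.032 ]
(388, 214) [ 0.5953 -0.2153  0.005 ]
(370, 153) [ 0.7248 -0.1668  0.065 ]
(149, 265) [0.4737 0.3376 0.005 ]
(147, 172) [0.6879 0.3459 0.03  ]
(384, 271) [ 0.4618 -0.1973  0.032 ]
(426, 253) [ 0.5025 -0.2924  0.032 ]
```

View pics/c1.png

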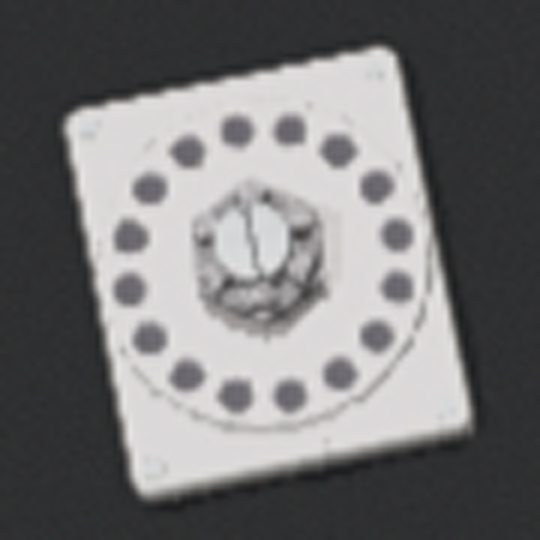

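View pics/c2.png

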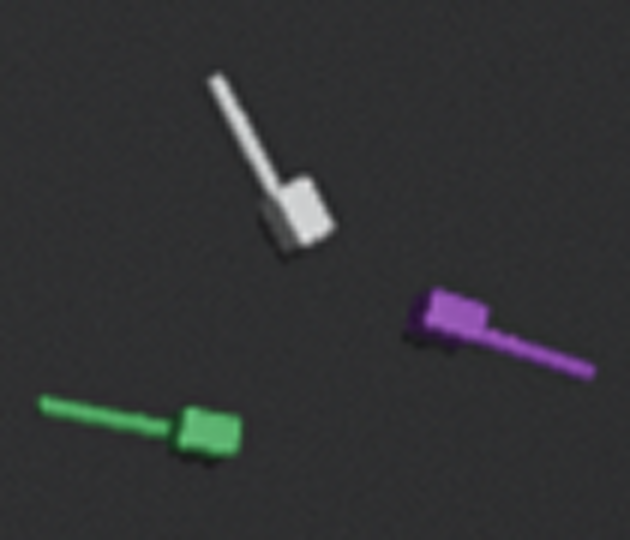

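The crops show the steel pin with its block at (400,235) and shank tip at (386,213). The spindle's black line runs along the long side of the drive unit, about 10° from world x. Next I'll get a closer wrist view of the pin, with the camera over it.

>>> carry_out([
  [0.025,0.031,0,0,0,0],
  [0.025,0.031,0,0,0,0],
  [0.025,0.031,0,0,0,0],
  [0.025,0.031,0,0,0,0],
  [0.025,0.031,0,0,0,0],
  [0.025,0.031,0,0,0,0],
  [0.025,0.031,0,0,0,0],
  [0.025,0.031,0,0,0,0],
  [0.025,0.031,0,0,0,0],
  [0.025,0.031,0,0,0,0],
  [0.025,0.031,0,0,0,0],
  [0.025,0.031,0,0,0,0],
])

```text
time_s: 1.15
tcp_pos: [0.5872, -0.2258, 0.1889]
eef_rot: [179.6, -0.2, -155.7]
contact_force: [-0.3, -0.4, -0.4]
gripper_width: 0.088
```

Run:
```python
from h import *
st,im=shot("wrist","w1");print(st["time_s"],st["tcp_pos"],st["eef_rot"],st["joints"])
```

```text
1.15 [ 0.5872 -0.2258  0.1889] [ 179.6006   -0.2144 -155.717 ] [ -3.4535  16.7326  -5.36    -0.2731 -68.2833 -62.1623]
```

View pics/w1.png

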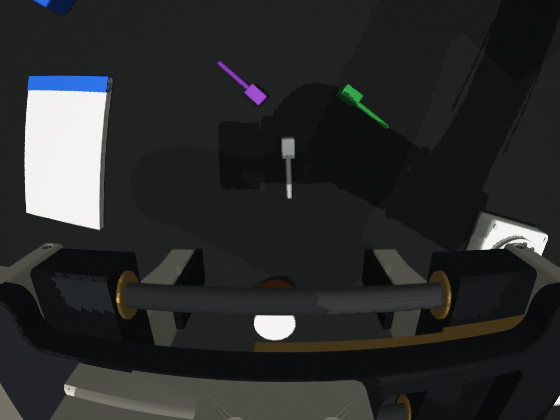

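The wrist view shows the steel pin with its block at (288,148) and tip at (290,197). The jar is below at (275,300), and the green and purple look-alikes are clear of it.

Run:
```python
from h import *
import pickle
st=pickle.load(open("pics/w1.pkl","rb"))
im=np.load("pics/w1.npy")
g=cv2.resize(im[125:210,245:335],(720,680),interpolation=cv2.INTER_CUBIC)
cv2.imwrite("pics/c3.png",cv2.cvtColor(np.clip(g.astype(float)*1.2,0,255).astype(np.uint8),cv2.COLOR_RGB2BGR))
gr=im.min(axis=2)[125:210,260:320]
for t in(90,110,140):
    n,l,s,c=cv2.connectedComponentsWithStats((gr>t).astype(np.uint8));print(t,[(list(s[i]+np.array([260,125,0,0,0])),c[i]+[260,125]) for i in range(1,n) if s[i][4]>10])
```

```text
90 [([np.int64(282), np.int64(139), np.int64(13), np.int64(19), np.int64(235)], array([287.8468, 147.9149])), ([np.int64(287), np.int64(159), np.int64(5), np.int64(40), np.int64(122)], array([288.6803, 182.5328]))]
110 [([np.int64(282), np.int64(139), np.int64(12), np.int64(17), np.int64(192)], array([287.6667, 146.6979])), ([np.int64(287), np.int64(184), np.int64(5), np.int64(15), np.int64(65)], array([288.8769, 190.5692]))]
140 [([np.int64(283), np.int64(140), np.int64(10), np.int64(14), np.int64(102)], array([288.0588, 145.4314])), ([np.int64(287), np.int64(184), np.int64(4), np.int64(14), np.int64(46)], array([288.7391, 190.3913]))]
```

View pics/c3.png

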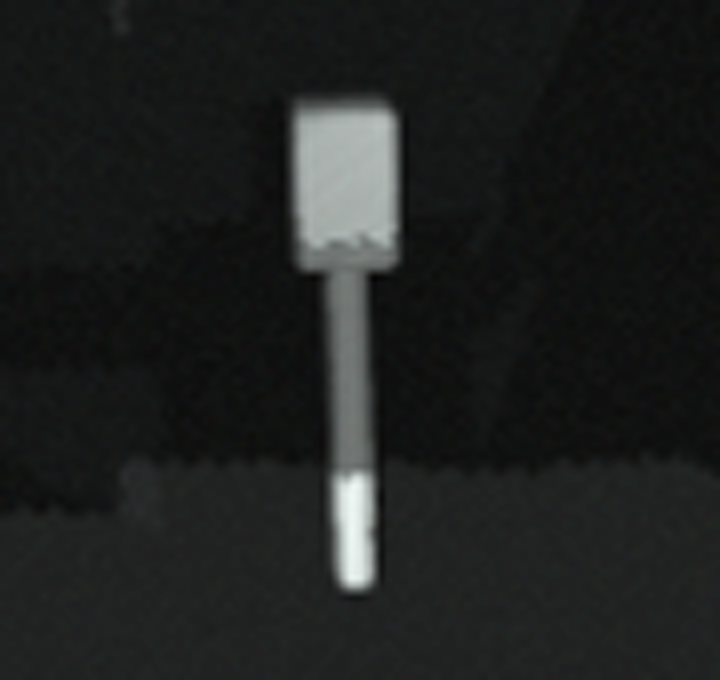

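Run:
```python
from h import *
import pickle
st=pickle.load(open("pics/w1.pkl","rb"))
P=lambda u,v,z:plane("wrist",u,v,z,st)
back=P(287.9,137.4,.032);front=P(288.0,155.3,.032);tip=P(289.0,198.2,.005);s0=P(288.0,160,.005)
c=(back+front)/2
print(back,front,np.linalg.norm(back-front),c,tip,np.linalg.norm(tip[:2]-c[:2]))
d=tip-c;print("yaw c->tip",np.degrees(np.arctan2(d[1],d[0])))
d=tip-s0;print("yaw shank",np.degrees(np.arctan2(d[1],d[0])))
l=P(281.7,146.5,.032);rr=P(294.6,146.5,.032);print("width",np.linalg.norm(l-rr),(l+rr)/2)
for z,pp in((.032,c),(.005,tip)): print("top proj",proj("top",pp))
# top image estimates
n=plane("top",350+(308)/6-.4,200+212/6-.4,.032);t=plane("top",350+215/6-.4,200+75/6-.4,.005);print(n,t)
```

```text
[ 0.5324 -0.2432  0.032 ] [ 0.5499 -0.2351  0.032 ] 0.01935813839566374 [ 0.5411 -0.2392  0.032 ] [ 0.5987 -0.2109  0.005 ] 0.06414709082078897
yaw c->tip 26.10706226605886
yaw shank 25.990207638777715
width 0.013806922578486619 [ 0.5412 -0.2389  0.032 ]
top proj [401.6351 235.7838]
top proj [386.0672 212.5204]
[ 0.5431 -0.2376  0.032 ] [ 0.5997 -0.2095  0.005 ]
```

>>> carry_out([
  [0.004,0.04,0.003,0,0,0],
  [0.004,0.04,0.003,0,0,0],
  [0.004,0.04,0.003,0,0,0],
  [0.004,0.04,0,0,0,0],
  [0.004,0.04,0,0,0,0],
  [0.004,0.04,0,0,0,0],
  [0.004,0.04,0,0,0,0],
  [0.004,0.04,0,0,0,0],
  [0.004,0.04,0,0,0,0],
  [0.004,0.02,0,0,0,0],
  [0,0,0,0,0,0],
])

```text
time_s: 2.12
tcp_pos: [0.6292, 0.1724, 0.1929]
eef_rot: [179.5, -0.5, -155.4]
contact_force: [0.2, -0.1, -0.2]
gripper_width: 0.0876
```

Run:
```python
from h import *
st,im=shot("wrist","w2");print(st["time_s"],st["tcp_pos"],st["eef_rot"],st["joints"])
p=proj("wrist",np.array([.5616,.1163,.1]),st);print(p)
u,v=p.astype(int);cv2.imwrite("pics/c4.png",cv2.resize(im[max(v-55,0):v+55,u-65:u+65,::-1],None,fx=6,fy=6,interpolation=cv2.INTER_CUBIC)[:600]);print(u-65,max(v-55,0))
```

```text
2.1167 [0.6292 0.1724 0.1929] [ 179.4878   -0.459  -155.3923] [ 32.0492  18.8266  -1.7102  -0.6043 -69.853  -97.2335]
[255.1148 110.9077]
190 55
```

View pics/w2.png

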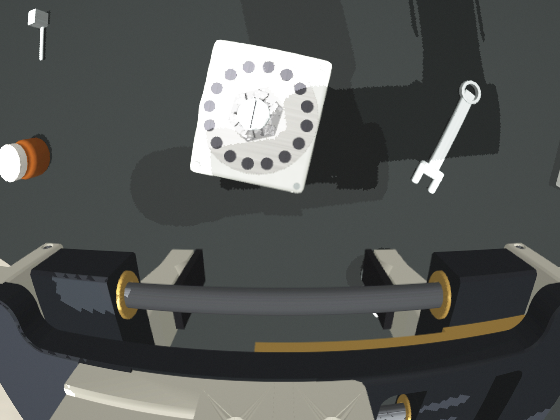

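View pics/c4.png

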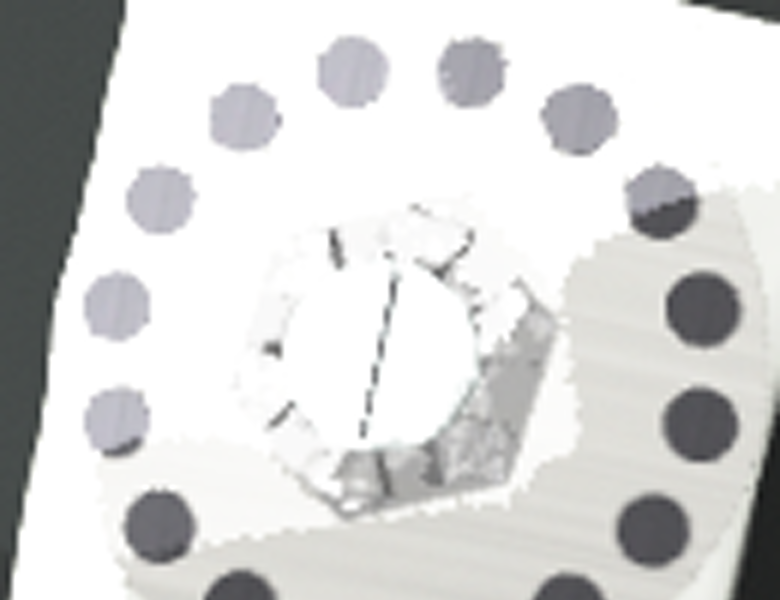

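Wrist view 2 shows the drive unit: spindle end at (253,113), with the black line from about (256,99) to (250,128). Sixteen disc holes surround it. The jar and spanner are well clear. I'll fit the disc centre, axis direction and nut angle from this view.

```bash
python3 - <<'E'
from h import *
import pickle
from scipy.optimize import least_squares
st=pickle.load(open("pics/w2.pkl","rb"));im=np.load("pics/w2.npy")
g=im.min(axis=2)
mask=((g<185)).astype(np.uint8)
n,l,s,c=cv2.connectedComponentsWithStats(mask)
H=[c[i] for i in range(1,n) if 50<s[i][4]<170 and 195<c[i][0]<315 and 55<c[i][1]<175 and abs(s[i][2]-s[i][3])<5]
W=np.array([plane("wrist",*p,.05,st)[:2] for p in H]);print(len(H))
f=least_squares(lambda q:np.hypot(W[:,0]-q[0],W[:,1]-q[1])-q[2],[.56,.116,.045],loss="soft_l1",f_scale=.001);print("disc",f.x,f.fun)
C=f.x[:2]
# holes from top image too
# box corners (top face z?) quadrilateral
m2=((g>150)).astype(np.uint8);m2[200:]=0;m2[:,:185]=0;m2[:,340:]=0
cn=max(cv2.findContours(m2,0,2)[0],key=cv2.contourArea);ra=cv2.minAreaRect(cn);b=cv2.boxPoints(ra);print("box",b)
cw=np.array([plane("wrist",*q,.044,st)[:2] for q in cn[:,0]],np.float32);ra=cv2.minAreaRect(cw*1000);print(ra)
# line
o=np.array([190,55])-.4
a=np.array([398,262])/6+o;bq=np.array([362,437])/6+o; q=np.array([383,350])/6+o
for e in(.092,.1,.107):
    A=plane("wrist",*a,e,st);B=plane("wrist",*bq,e,st);d=A-B;print(e,"len",np.linalg.norm(d),"yaw",np.degrees(np.arctan2(d[1],d[0])),"mid",(A+B)/2,"spcentre",plane("wrist",*q,e,st))
E
python3 - <<'E'
import sys;sys.path.insert(0,'.')
from h import *
im=np.load("pics/w2.npy")
g=im[85:145,220:290,::-1]
g=np.clip((g.astype(float)-150)*2.4,0,255).astype(np.uint8)
cv2.imwrite("pics/c5.png",cv2.resize(g,None,fx=10,fy=10,interpolation=cv2.INTER_CUBIC))
s=cv2.imread("pics/scene0.png")
cv2.imwrite("pics/c6.png",cv2.resize(s[155:240,250:350],None,fx=7,fy=7,interpolation=cv2.INTER_CUBIC))
E
```

```text
11
disc [0.5648 0.1158 0.0512] [ 0.0001 -0.0001  0.      0.0001 -0.0001 -0.      0.      0.      0.
 -0.     -0.    ]
box [[184.4353 169.5412]
 [214.3176  35.0706]
 [332.8     61.4   ]
 [302.9176 195.8706]]
((564.859375, 115.92295837402344), (145.7633056640625, 127.19100189208984), 12.104070663452148)
0.092 len 0.026859505171234973 yaw -167.3213304660198 mid [0.564  0.1146 0.092 ] spcentre [0.5639 0.115  0.092 ]
0.1 len 0.02612655748608161 yaw -167.32133046601987 mid [0.5639 0.1152 0.1   ] spcentre [0.5638 0.1157 0.1   ]
0.107 len 0.02548522826157244 yaw -167.32133046601984 mid [0.5638 0.1158 0.107 ] spcentre [0.5637 0.1163 0.107 ]
```

View pics/c5.png

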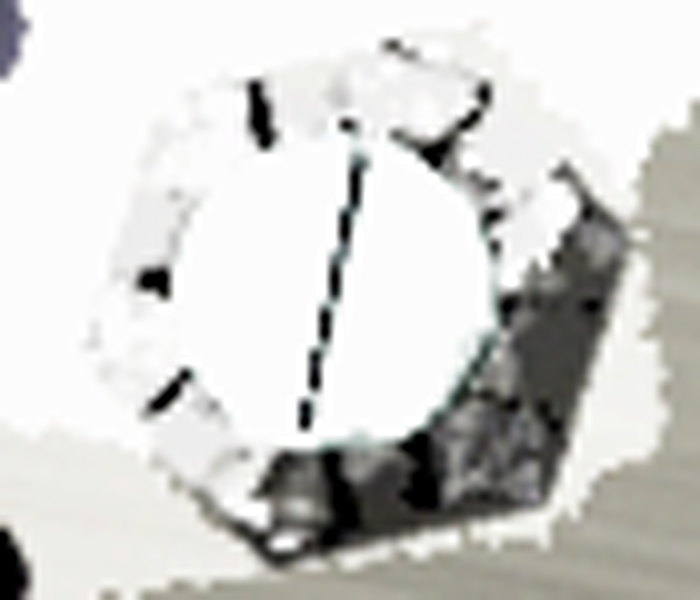

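View pics/c6.png

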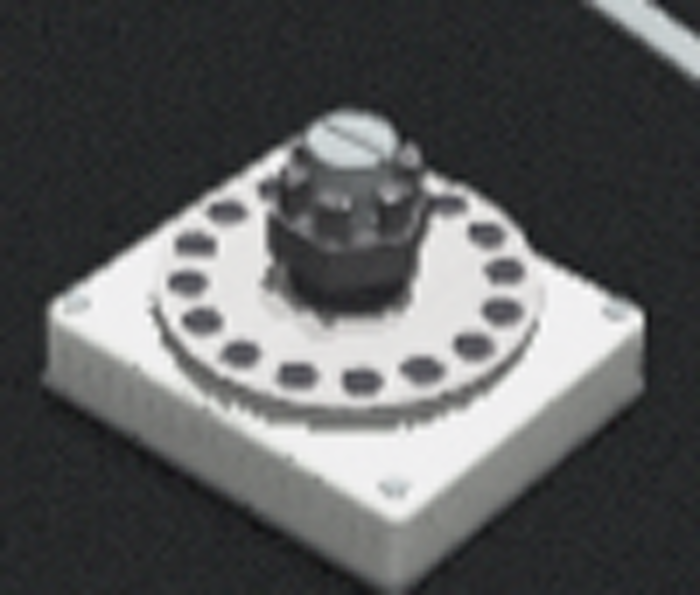

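Run:
```python
from h import *
import pickle
st=pickle.load(open("pics/w2.pkl","rb"))
o=np.array([220,85])-.45
Q=[np.array(p)/10+o for p in [(275,562),(548,500),(628,240)]]
for z in(.053,.06,.067):
    P=[plane("wrist",*q,z,st)[:2] for q in Q]
    C=np.array([.5648,.1158])
    for a,b in((0,1),(1,2)):
        d=P[b]-P[a];yaw=np.degrees(np.arctan2(d[1],d[0]));nrm=yaw-90
        m=abs(np.cross(d/np.linalg.norm(d),C-P[a]))
        print(z,"len",np.linalg.norm(d),"yaw",yaw,"normal mod60",(nrm)%60,"nutangle",np.radians((12.4-nrm)%60),"apothem",m)
# spindle top width
for e in (.092,.1,.107):
    a=plane("wrist",*(np.array([178,300])/10+o),e,st);b=plane("wrist",*(np.array([498,285])/10+o),e,st);print(e,np.linalg.norm(a-b),(a+b)/2)
# triangulate end centre from scene (352,140)/7
u=np.array([352,139])/7+[250,155]-.4; c1,d1=ray("scene",*u); c2,d2=ray("wrist",*(np.array([338,290])/10+o),st)
A=np.stack([d1,-d2],1);t=np.linalg.lstsq(A,c2-c1,rcond=None)[0];print("tri",c1+d1*t[0],c2+d2*t[1])
```

```text
0.053 len 0.028509841983812116 yaw 126.90186876387958 normal mod60 36.90186876387958 nutangle 0.619559268375346 apothem 0.023673337982689623
0.053 len 0.027762306843042945 yaw -172.35116825129558 normal mod60 37.648831748704424 nutangle 0.6065223048996277 apothem 0.022711706287996673
0.06 len 0.027909032991211724 yaw 126.90186876387945 normal mod60 36.90186876387945 nutangle 0.6195592683753482 apothem 0.02338290245014691
0.06 len 0.027177251211514063 yaw -172.35116825129563 normal mod60 37.64883174870437 nutangle 0.6065223048996286 apothem 0.022740136608261595
0.067 len 0.027308223998611415 yaw 126.90186876387952 normal mod60 36.90186876387952 nutangle 0.619559268375347 apothem 0.02309246691760415
0.067 len 0.02659219557998497 yaw -172.35116825129558 normal mod60 37.648831748704424 nutangle 0.6065223048996277 apothem 0.022768566928526534
0.092 0.02865084930655922 [0.5646 0.1152 0.092 ]
0.1 0.027869019055292658 [0.5645 0.1159 0.1   ]
0.107 0.027184917585434464 [0.5644 0.1164 0.107 ]
tri [0.5641 0.1161 0.1047] [0.5643 0.1162 0.1047]<stdin>:11: DeprecationWarning: Arrays of 2-dimensional vectors are deprecated. Use arrays of 3-dimensional vectors instead. (deprecated in NumPy 2.0)
```

The nut stands at about 0.61 rad, so it needs about 25° clockwise. The disc axis is at (0.5646, 0.1158), disc yaw is about 12.4°, and the spindle end is near 0.100–0.105. Now I'll shut the fingers and feel for the end.

```bash
cat >> h.py <<'E'
def goto(x,y,z,yaw,n=1):
    st=r.get_state();T=Ro.from_euler("xyz",[180,0,yaw],degrees=True);C=Ro.from_euler("xyz",st["eef_rot"],degrees=True)
    print("t",round(st["time_s"],2),"delta",(np.array([x,y,z])-st["tcp_pos"])/n,"rot",(T*C.inv()).as_rotvec()/n,"F",st["contact_force"],"yaw",st["eef_rot"],"w",st["gripper_width"],"tcp",st["tcp_pos"])
E
python3 -c "
from h import *
goto(.5646,.1158,.115,-172.7,4)"
```

```text
t 2.17 delta [-0.016  -0.0139 -0.0194] rot [-0.0016 -0.0027 -0.0754] F [-0.2364  0.2172 -0.1912] yaw [ 179.4856   -0.4969 -155.4058] w 0.08752973272481673 tcp [0.6288 0.1712 0.1927]
```

>>> carry_out([
  [-0.0165,-0.0142,-0.016,-0.0016,-0.0027,-0.077],
  [-0.0165,-0.0142,-0.016,-0.0016,-0.0027,-0.077],
  [-0.0165,-0.0142,-0.016,-0.0016,-0.0027,-0.077],
  [-0.0165,-0.0142,-0.016,-0.0016,-0.0027,-0.077],
  [0,0,-0.01,0,0,0],
  [0,0,0,0,0,0],
  [0,0,0,0,0,0],
  [0,0,0,0,0,0],
], fingers=1, force=40)

```text
time_s: 2.83
tcp_pos: [0.5588, 0.1076, 0.1155]
eef_rot: [-179.8, -0.1, -173.9]
contact_force: [0.5, 0.5, 0.7]
gripper_width: 0.0401
```

```bash
python3 -c "
from h import *
goto(.5646,.1158,.110,-172.7,1)"
```

```text
t 2.83 delta [ 0.0058  0.0082 -0.0055] rot [ 0.0028 -0.0008  0.021 ] F [0.5291 0.4683 0.7332] yaw [-179.8485   -0.0662 -173.9045] w 0.04008499535840897 tcp [0.5588 0.1076 0.1155]
```

>>> carry_out([
  [0.0055,0.008,-0.003,0.0028,0,0.02],
  [0,0,0,0,0,0],
  [0,0,0,0,0,0],
  [0,0,0,0,0,0],
  [0,0,-0.002,0,0,0],
  [0,0,0,0,0,0],
])

```text
time_s: 3.33
tcp_pos: [0.5685, 0.1179, 0.1127]
eef_rot: [179.9, 0.2, -172.5]
contact_force: [0.4, 0.6, -0.2]
gripper_width: 0.0019
```

>>> carry_out([
  [-0.0015,-0.001,-0.0015,0,0,0],
  [-0.001,0,-0.0015,0,0,0],
  [0,0,-0.0015,0,0,0],
  [0,0,-0.0015,0,0,0],
])

```text
time_s: 3.67
tcp_pos: [0.5657, 0.1168, 0.1064]
eef_rot: [179.9, 0.2, -172.5]
contact_force: [0.4, -0.2, 0.2]
gripper_width: 0.0006
```

>>> carry_out([
  [0,0,-0.0015,0,0,0],
  [0,0,-0.0015,0,0,0],
])

```text
time_s: 3.83
tcp_pos: [0.5655, 0.1168, 0.1031]
eef_rot: [179.9, 0.2, -172.5]
contact_force: [0.4, -0.3, 0.4]
gripper_width: 0.0004
```

>>> carry_out([
  [0,0,-0.001,0,0,0],
  [0,0,-0.001,0,0,0],
])

```text
time_s: 4.0
tcp_pos: [0.5654, 0.1167, 0.1006]
eef_rot: [179.9, 0.2, -172.5]
contact_force: [1.0, 0.2, -0.2]
gripper_width: 0.0006
```

>>> carry_out([
  [0,0,-0.001,0,0,0],
  [0,0,-0.001,0,0,0],
])

```text
time_s: 4.17
tcp_pos: [0.5654, 0.1167, 0.0984]
eef_rot: [179.9, 0.2, -172.5]
contact_force: [0.5, -0.1, -0.3]
gripper_width: 0.0007
```

>>> carry_out([
  [0,0,-0.001,0,0,0],
  [0,0,-0.001,0,0,0],
])

```text
time_s: 4.33
tcp_pos: [0.5655, 0.1167, 0.0962]
eef_rot: [179.9, 0.2, -172.5]
contact_force: [-0.6, 0.3, -0.0]
gripper_width: 0.0009
```

>>> carry_out([
  [0,0,-0.001,0,0,0],
  [0,0,-0.001,0,0,0],
])

```text
time_s: 4.5
tcp_pos: [0.5655, 0.1167, 0.094]
eef_rot: [179.9, 0.2, -172.5]
contact_force: [0.1, -0.7, -0.5]
gripper_width: 0.0003
```

>>> carry_out([
  [0,0,-0.001,0,0,0],
  [0,0,0,0,0,0],
])

```text
time_s: 4.67
tcp_pos: [0.5654, 0.1167, 0.0927]
eef_rot: [179.9, 0.2, -172.5]
contact_force: [-1.7, 1.3, -0.3]
gripper_width: 0.0004
```

Run:
```python
from h import *
st,im=shot("scene","s1");print(st["contact_force"],st["joint_torque"])
cv2.imwrite("pics/c7.png",cv2.resize(im[120:240,230:370,::-1],None,fx=5,fy=5,interpolation=cv2.INTER_CUBIC))
shot("wrist","w3")
```

```text
[-1.7031  1.3152 -0.2656] [  0.0084 -48.2537  25.2053   5.9833  -0.0305   0.0002]
```

View pics/c7.png

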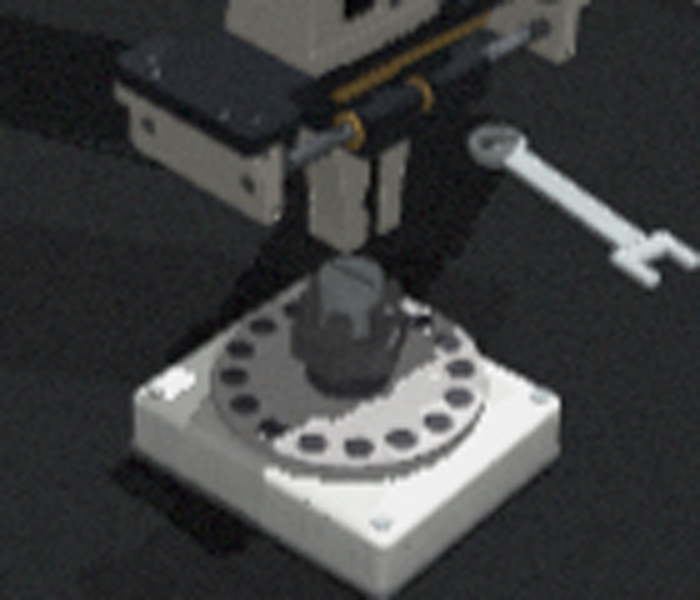

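View pics/w3.png

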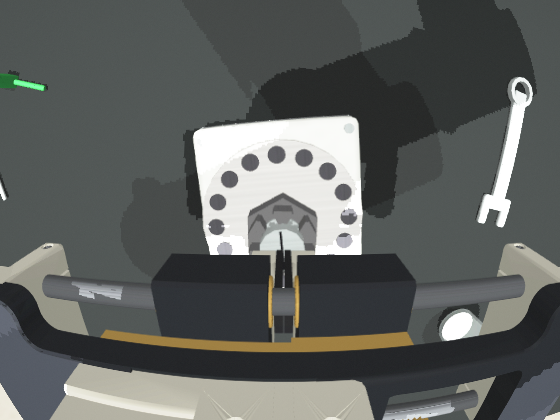

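Run:
```python
from h import *
for z in(.0927,.1,.11): print(z,(proj("scene",np.array([.5654,.1167,z]))-[230,120])*5)
print((proj("scene",np.array([.5648,.1158,.05]))-[230,120])*5)
import pickle
st=pickle.load(open("pics/w3.pkl","rb"))
for z in(.0927,.1,.11): print(z,proj("wrist",np.array([.5654,.1167,z]),st))
```

```text
0.0927 [351.4666 295.5988]
0.1 [351.9925 282.0737]
0.11 [352.7216 263.3244]
[346.0765 372.1453]
0.0927 [282.5788 243.5736]
0.1 [282.5701 248.1102]
0.11 [282.5574 254.84  ]
```

Run:
```python
from h import *
im=np.load("pics/w3.npy")
g=np.clip(im[200:320,225:345,::-1].astype(float)*1.5,0,255).astype(np.uint8)
cv2.imwrite("pics/c8.png",cv2.resize(g,None,fx=5,fy=5,interpolation=cv2.INTER_CUBIC))
```

```text
(no output)
```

View pics/c8.png

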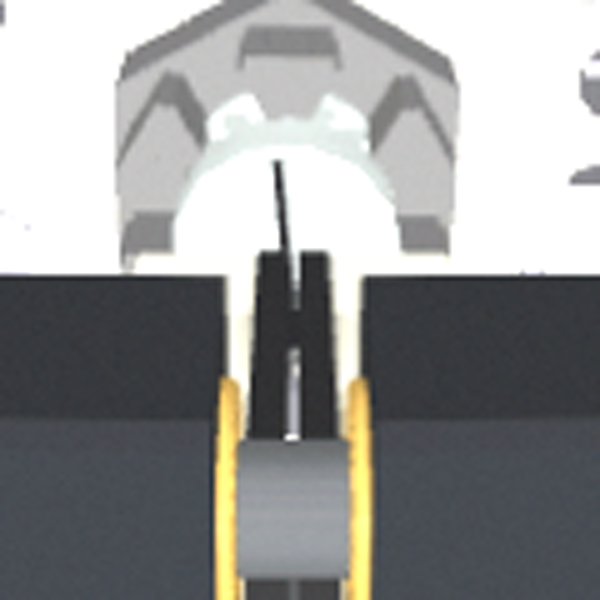

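Run:
```python
from h import *
import pickle
st=pickle.load(open("pics/w3.pkl","rb"))
T=Ro.from_euler("xyz",st["eef_rot"],degrees=True).as_matrix()
for x in(0,.005,.0095):
  for z in(0,-.01,-.02): print(x,z,proj("wrist",T@[x,0,z]+st["tcp_pos"],st))
C=np.array([.5648,.1158])
for e in(.092,.097,.102,.107):
  print(e,[proj("wrist",np.array([*(C+.014*T[:2,0]),e]),st),proj("wrist",np.array([*(C+.014*T[:2,1]),e]),st)])
```

```text
0 0 [282.5454 243.6614]
0 -0.01 [282.5096 249.9066]
0 -0.02 [282.4704 256.7582]
0.005 0 [282.5444 236.34  ]
0.005 -0.01 [282.508  242.2999]
0.005 -0.02 [282.4682 248.8508]
0.0095 0 [282.5437 229.6401]
0.0095 -0.01 [282.5069 235.3278]
0.0095 -0.02 [282.4664 241.5895]
0.092 [array([281.272 , 221.3324]), array([303.2313, 242.0881])]
0.097 [array([281.2344, 223.9535]), array([303.7004, 245.1183])]
0.102 [array([281.195 , 226.7029]), array([304.1901, 248.2889])]
0.107 [array([281.1538, 229.5895]), array([304.7019, 251.609 ])]
```

Run:
```python
from h import *
import pickle
st=pickle.load(open("pics/s1.pkl","rb"))
T=Ro.from_euler("xyz",st["eef_rot"],degrees=True).as_matrix()
for z in(0,-.01,-.02,-.03):
  print(z,[((proj("scene",T@[x,y,z]+st["tcp_pos"])-[230,120])*5).round() for x in(-.0095,.0095) for y in (-.008,0,.008)])
st=pickle.load(open("pics/w2.pkl","rb"));T=Ro.from_euler("xyz",st["eef_rot"],degrees=True).as_matrix()
for z in(0,-.01,-.02,-.03):
  print(z,[proj("wrist",T@[x,y,z]+st["tcp_pos"],st).round() for x in(-.0095,.0095) for y in (-.044,-.065,.044)])
im=np.load("pics/w2.npy")
cv2.imwrite("pics/c9.png",cv2.resize(np.clip(im[230:350,100:240,::-1].astype(float)*1.5,0,255).astype(np.uint8),None,fx=5,fy=5))
```

```text
0 [array([354., 313.]), array([367., 305.]), array([380., 298.]), array([323., 294.]), array([336., 286.]), array([349., 279.])]
-0.01 [array([355., 294.]), array([368., 287.]), array([381., 279.]), array([323., 275.]), array([336., 268.]), array([349., 260.])]
-0.02 [array([355., 275.]), array([369., 268.]), array([382., 260.]), array([324., 256.]), array([337., 249.]), array([350., 241.])]
-0.03 [array([356., 256.]), array([369., 249.]), array([383., 241.]), array([324., 237.]), array([337., 230.]), array([351., 222.])]
0 [array([216., 257.]), array([185., 256.]), array([350., 257.]), array([213., 229.]), array([182., 229.]), array([352., 229.])]
-0.01 [array([213., 263.]), array([181., 262.]), array([353., 263.]), array([210., 235.]), array([178., 234.]), array([355., 235.])]
-0.02 [array([209., 270.]), array([176., 269.]), array([356., 270.]), array([207., 241.]), array([173., 240.]), array([358., 241.])]
-0.03 [array([206., 278.]), array([171., 277.]), array([359., 278.]), array([203., 248.]), array([167., 247.]), array([362., 248.])]
```

View pics/c9.png

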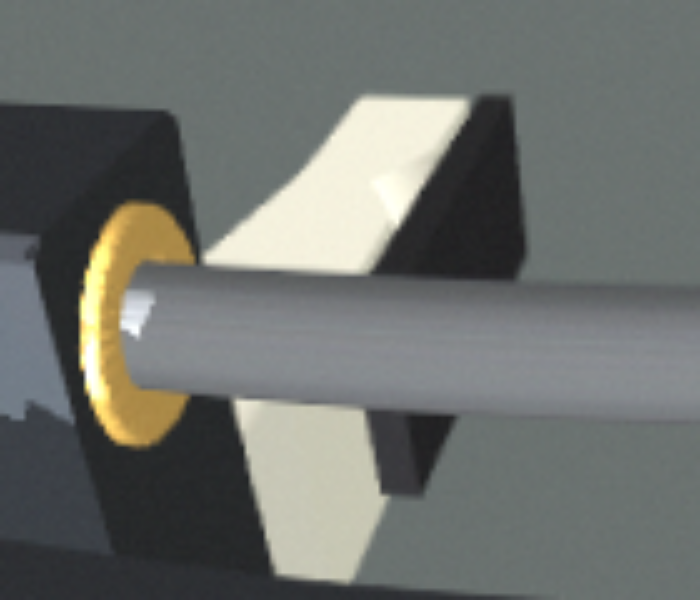

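Both camera views show the finger ends about 30 mm above the reported TCP: w2 pad tip at (203,249), s1 tip at crop (355,250). That fits the absence of any contact so far. I'll keep feeling downwards slowly and work relative to the contact reading.

>>> carry_out([
  [0,0,-0.0015,0,0,0],
  [0,0,-0.0015,0,0,0],
  [0,0,-0.0015,0,0,0],
])

```text
time_s: 5.02
tcp_pos: [0.5658, 0.1168, 0.0885]
eef_rot: [179.9, 0.3, -172.5]
contact_force: [0.0, 0.2, -0.3]
gripper_width: 0.0001
```

>>> carry_out([
  [0,0,-0.0015,0,0,0],
  [0,0,-0.0015,0,0,0],
])

```text
time_s: 5.18
tcp_pos: [0.5658, 0.1168, 0.0851]
eef_rot: [179.9, 0.3, -172.5]
contact_force: [-0.3, 0.0, -0.2]
gripper_width: 0.0003
```

>>> carry_out([
  [0,0,-0.001,0,0,0],
  [0,0,-0.001,0,0,0],
])

```text
time_s: 5.35
tcp_pos: [0.5657, 0.1168, 0.0827]
eef_rot: [179.9, 0.2, -172.5]
contact_force: [0.1, 0.2, -1.0]
gripper_width: 0.0007
```

>>> carry_out([
  [0,0,-0.001,0,0,0],
  [0,0,-0.001,0,0,0],
])

```text
time_s: 5.52
tcp_pos: [0.5657, 0.1168, 0.0804]
eef_rot: [179.9, 0.2, -172.5]
contact_force: [0.6, 0.1, -0.3]
gripper_width: 0.0006
```

>>> carry_out([
  [0,0,-0.001,0,0,0],
  [0,0,-0.001,0,0,0],
])

```text
time_s: 5.68
tcp_pos: [0.5657, 0.1168, 0.0782]
eef_rot: [179.9, 0.2, -172.5]
contact_force: [0.7, 0.4, -0.7]
gripper_width: 0.0005
```

>>> carry_out([
  [0,0,-0.001,0,0,0],
  [0,0,-0.0005,0,0,0],
])

```text
time_s: 5.85
tcp_pos: [0.5657, 0.1168, 0.0764]
eef_rot: [179.9, 0.2, -172.5]
contact_force: [-0.2, -0.2, 0.8]
gripper_width: 0.0
```

>>> carry_out([
  [0,0,-0.001,0,0,0],
  [0,0,-0.0005,0,0,0],
])

```text
time_s: 6.02
tcp_pos: [0.5656, 0.1168, 0.0748]
eef_rot: [179.9, 0.2, -172.5]
contact_force: [0.0, 0.4, 0.1]
gripper_width: 0.0003
```

>>> carry_out([
  [0,0,-0.001,0,0,0],
  [0,0,-0.0005,0,0,0],
])

```text
time_s: 6.18
tcp_pos: [0.5657, 0.1168, 0.0731]
eef_rot: [179.9, 0.2, -172.5]
contact_force: [0.3, -0.3, 0.6]
gripper_width: 0.0003
```

>>> carry_out([
  [0,0,-0.001,0,0,0],
  [0,0,-0.0005,0,0,0],
])

```text
time_s: 6.35
tcp_pos: [0.5658, 0.1168, 0.0725]
eef_rot: [179.9, 0.3, -172.5]
contact_force: [-3.4, 0.6, 7.8]
gripper_width: 0.0006
```

Run:
```python
from h import *
st,im=shot("scene","s2");print(st["contact_force"])
cv2.imwrite("pics/c10.png",cv2.resize(im[120:240,230:370,::-1],None,fx=5,fy=5,interpolation=cv2.INTER_CUBIC))
```

```text
[-3.4196  0.5546  7.7611]
```

View pics/c10.png

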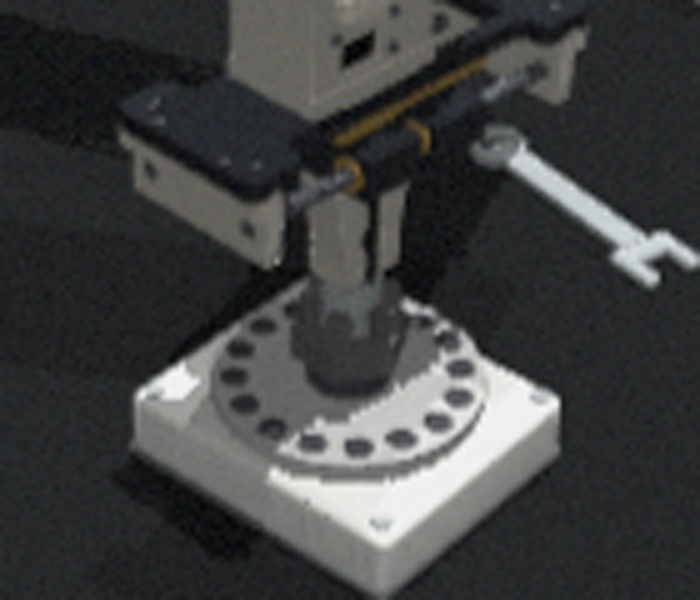

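Run:
```python
from h import *
import pickle
st=pickle.load(open("pics/s2.pkl","rb"))
T=Ro.from_euler("xyz",st["eef_rot"],degrees=True).as_matrix()
for z in(-.0313,-.045,-.055,-.065,-.075,-.085):
  print(z,[((proj("scene",T@[x,y,z]+st["tcp_pos"])-[230,120])*5).round() for x in(-.039,.039) for y in (-.0965,0,.0965)])
print(T)
im=np.load("pics/s2.npy")
cv2.imwrite("pics/c11.png",np.clip(1.8*cv2.resize(im[105:205,240:355,::-1],None,fx=6.5,fy=6,interpolation=cv2.INTER_CUBIC).astype(float),0,255).astype(np.uint8))
```

```text
-0.0313 [array([253., 417.]), array([419., 315.]), array([568., 224.]), array([124., 330.]), array([289., 237.]), array([438., 154.])]
-0.045 [array([253., 390.]), array([421., 289.]), array([570., 198.]), array([123., 304.]), array([290., 212.]), array([440., 129.])]
-0.055 [array([253., 371.]), array([422., 269.]), array([573., 179.]), array([122., 285.]), array([290., 193.]), array([441., 110.])]
-0.065 [array([253., 350.]), array([423., 250.]), array([575., 160.]), array([121., 265.]), array([290., 173.]), array([442.,  91.])]
-0.075 [array([253., 330.]), array([424., 230.]), array([577., 140.]), array([120., 245.]), array([290., 154.]), array([443.,  72.])]
-0.085 [array([253., 309.]), array([425., 209.]), array([579., 120.]), array([119., 224.]), array([290., 134.]), array([444.,  53.])]
[[-0.9914 -0.1306  0.0042]
 [-0.1306  0.9914  0.0018]
 [-0.0044  0.0013 -1.    ]]
```

View pics/c11.png

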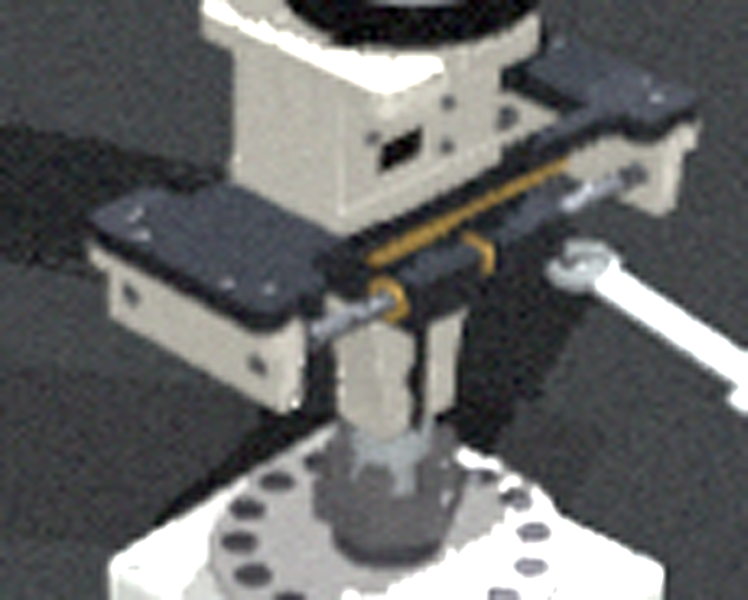

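Contact came at reported z ≈ 0.0727 with 7.8 N. The visible finger end fits the camera estimate of about 0.104, so the real finger end sits about 31 mm behind the reported TCP. I'll go up, open, then descend around the nut hexagon.

>>> carry_out([
  [0,0,0.006,0,0,0],
  [-0.001,-0.001,0.003,0,0,0],
  [0,0,0,0,0,0],
  [0,0,0,0,0,0],
  [0,0,0,0,0,0],
  [0,0,0,0,0,0],
  [0,0,0,0,0,0],
  [0,0,0,0,0,0],
  [0,0,0,0,0,0],
  [0,0,0,0,0,0],
], fingers=-1)

```text
time_s: 7.23
tcp_pos: [0.5648, 0.1157, 0.0823]
eef_rot: [179.9, 0.3, -172.5]
contact_force: [1.0, 0.5, -0.8]
gripper_width: 0.0617
```

```bash
python3 -c "
from h import *
goto(.5646,.1158,.034,-172.7,6)"
```

```text
t 7.23 delta [-0.     0.    -0.008] rot [-0.0003  0.0008 -0.0006] F [ 1.0151  0.4914 -0.8191] yaw [ 179.915     0.2725 -172.5036] w 0.06172553317026214 tcp [0.5648 0.1157 0.0823]
```

>>> carry_out([
  [0,0,0,0,0,0],
  [0,0,-0.003,0,0,0],
  [0,0,-0.006,0,0.001,0],
  [0,0,-0.008,0,0.001,0],
  [0,0,-0.008,0,0.001,0],
  [0,0,-0.007,0,0,0],
  [0,0,-0.006,0,0,0],
  [0,0,-0.003,0,0,0],
  [0,0,0,0,0,0],
])

```text
time_s: 7.98
tcp_pos: [0.5637, 0.1152, 0.0353]
eef_rot: [179.9, -0.1, -172.5]
contact_force: [-0.3, 0.3, -0.1]
gripper_width: 0.0873
```

```bash
python3 -c "
from h import *
goto(.5646,.1158,.0335,-172.7,1)"
```

```text
t 7.98 delta [ 0.0009  0.0006 -0.0018] rot [-0.0011 -0.001  -0.0031] F [-0.2726  0.2519 -0.1365] yaw [ 179.931    -0.0501 -172.5197] w 0.08733156037154274 tcp [0.5637 0.1152 0.0353]
```

Now closing on the hexagon gently.

>>> carry_out([
  [0.0008,0.0006,-0.0015,0,0,-0.003],
  [0,0,0,0,0,0],
  [0,0,0,0,0,0],
  [0,0,0,0,0,0],
  [0,0,0,0,0,0],
  [0,0,0,0,0,0],
  [0,0,0,0,0,0],
  [0,0,0,0,0,0],
], fingers=1, force=30)

```text
time_s: 8.65
tcp_pos: [0.5654, 0.1159, 0.0345]
eef_rot: [179.9, 0.0, -172.7]
contact_force: [2.7, -2.1, -2.5]
gripper_width: 0.0456
```

>>> carry_out([
  [0,0,0,0,0,0],
  [0,0,0,0,0,0],
])

```text
time_s: 8.82
tcp_pos: [0.5654, 0.1158, 0.0345]
eef_rot: [179.9, 0.0, -172.7]
contact_force: [1.3, -0.4, -0.5]
gripper_width: 0.0457
```

>>> carry_out([
  [0,0,0,0,0,0],
  [0,0,0,0,0,-0.04],
  [0,0,0,0,0,-0.05],
  [0,0,0,0,0,-0.05],
  [0,0,0,0,0,-0.05],
], fingers=1, force=60)

```text
time_s: 9.23
tcp_pos: [0.5654, 0.1159, 0.0345]
eef_rot: [179.9, 0.0, 176.2]
contact_force: [-0.1, -1.1, -0.9]
gripper_width: 0.0455
```

```bash
python3 -c "
from h import *
goto(.5654,.1158,.0345,162.4,1);print(r.get_state()['moment'])"
```

```text
t 9.23 delta [-0.     -0.0001 -0.    ] rot [-0.0008  0.001  -0.2414] F [-0.1065 -1.1018 -0.8955] yaw [179.9451   0.0481 176.2309] w 0.04553641493527025 tcp [0.5654 0.1159 0.0345]
[-0.106  -0.1631  0.4208]
```

>>> carry_out([
  [0,0,0,0,0,-0.05],
  [0,0,0,0,0,-0.05],
  [0,0,0,0,0,-0.05],
  [0,0,0,0,0,-0.04],
  [0,0,0,0,0,-0.02],
  [0,0,0,0,0,0],
])

```text
time_s: 9.73
tcp_pos: [0.5655, 0.1159, 0.0345]
eef_rot: [180.0, 0.1, 163.8]
contact_force: [0.5, -1.4, -2.3]
gripper_width: 0.0457
```

Run:
```python
from h import *
goto(.5654,.1158,.0345,162.4,1);print(r.get_state()['moment'])
st,im=shot("wrist","w4")
cv2.imwrite("pics/c12.png",np.clip(cv2.resize(im[190:310,210:350,::-1],None,fx=5,fy=5,interpolation=cv2.INTER_CUBIC).astype(float),0,255).astype(np.uint8))
```

```text
t 9.73 delta [-0.0001 -0.0001 -0.    ] rot [ 0.0004  0.0013 -0.0237] F [ 0.5192 -1.3807 -2.2572] yaw [179.9999   0.0765 163.7553] w 0.045708161482441924 tcp [0.5655 0.1159 0.0345]
[-0.1526 -0.2736  0.2654]
```

View pics/c12.png

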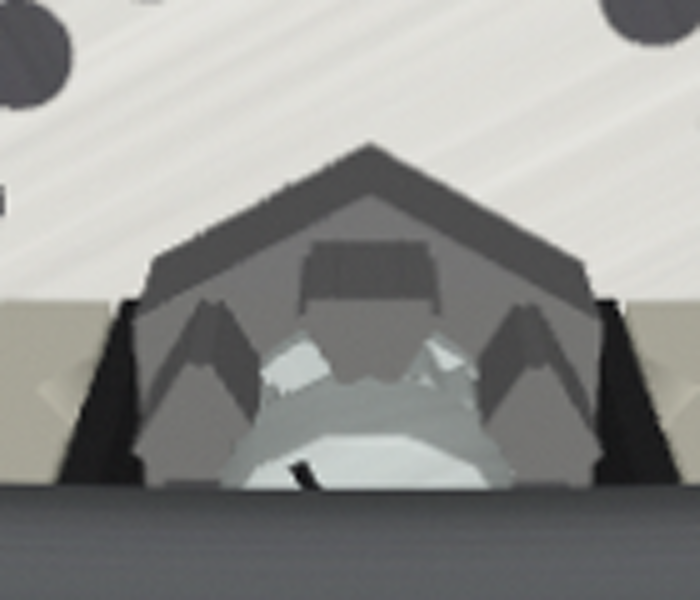

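>>> carry_out([
  [0,0,0,0,0,-0.012],
  [0,0,0,0,0,-0.01],
  [0,0,0,0,0,0],
  [0,0,0,0,0,0],
])

```text
time_s: 10.12
tcp_pos: [0.5655, 0.1159, 0.0345]
eef_rot: [180.0, 0.1, 162.6]
contact_force: [0.5, -1.6, -1.3]
gripper_width: 0.0451
```

>>> carry_out([
  [0,0,0,0,0,0],
  [0,0,0,0,0,0],
  [0,0,0,0,0,0],
  [0,0,0,0,0,0],
  [0,0,0,0,0,0],
  [0,0,0.012,0,0,0],
  [0,0,0.03,0,0,0],
  [0,0,0.035,0,0,0],
  [0,0,0.03,0,0,0],
  [0,0,0.02,0,0,0],
], fingers=-1)

```text
time_s: 10.95
tcp_pos: [0.5605, 0.1141, 0.1604]
eef_rot: [-179.5, -0.5, 162.5]
contact_force: [0.9, 0.3, -0.2]
gripper_width: 0.0877
```

>>> carry_out([
  [0.03,-0.008,0.005,0,0,0.08],
  [0.03,-0.008,0.005,0,0,0.08],
  [0.028,-0.008,0,0,0,0.08],
  [0,0,0,0,0,0.04],
  [0,0,0,0,0,0],
  [0,0,0,0,0,0],
])

```text
time_s: 11.45
tcp_pos: [0.655, 0.0904, 0.1803]
eef_rot: [-179.9, 0.2, 179.3]
contact_force: [-0.2, -0.9, 0.3]
gripper_width: 0.0879
```

Run:
```python
from h import *
st,im=shot("wrist","w5");print(st["tcp_pos"],st["eef_rot"],st["time_s"])
u,v=proj("wrist",np.array([.5648,.1158,.1]),st).astype(int);print(u,v)
c=im[v-35:v+35,u-40:u+40,::-1].astype(float);print(u-40,v-35)
c=np.clip((c-60)*1.3,0,255).astype(np.uint8)
cv2.imwrite("pics/c13.png",cv2.resize(c,None,fx=8.5,fy=8.5,interpolation=cv2.INTER_CUBIC))
```

```text
[0.655  0.0904 0.1803] [-179.9242    0.1856  179.3225] 11.45
312 102
272 67
```

View pics/c13.png

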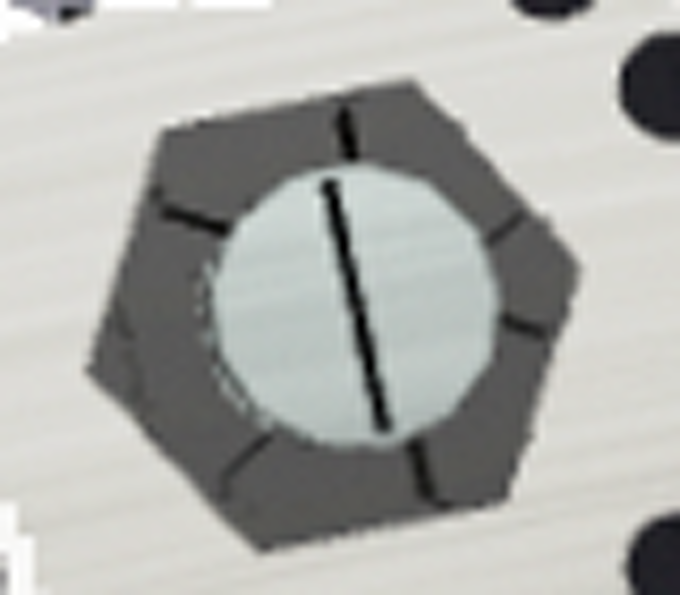

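Run:
```python
from h import *
import pickle
st=pickle.load(open("pics/w5.pkl","rb"))
o=np.array([272,67])-.45
E=.104
W=lambda p,z:plane("wrist",*(np.array(p)/8.5+o),z,st)[:2]
ang=lambda d:np.degrees(np.arctan2(d[1],d[0]))
d=W((328,180),E)-W((386,432),E);ly=ang(d);print("line",ly,np.linalg.norm(d),"centre",(W((328,180),E)+W((386,432),E))/2)
z=E-.024;z2=E-.04
P=[(163,128),(410,80),(580,266),(508,502),(262,550),(88,370)]
for zz in(z,z2):
  w=[W(p,zz) for p in P]
  for i in range(6):
    e=w[(i+1)%6]-w[i];print(zz,round(np.linalg.norm(e),4),"nut-line deg",round((ang(e)-90-ly+30)%60-30,2))
sc=W((212,310),E),W((499,310),E);print("spindle dia",np.linalg.norm(sc[0]-sc[1]))
im=np.load("pics/w5.npy");g=im.min(axis=2);n,l,s,c=cv2.connectedComponentsWithStats(((g<140)).astype(np.uint8))
H=np.array([plane("wrist",*c[i],.05,st)[:2] for i in range(1,n) if 60<s[i][4]<230 and abs(s[i][2]-s[i][3])<4 and np.hypot(*(c[i]-[312,102]))<80]);print(len(H))
from scipy.optimize import least_squares
f=least_squares(lambda q:np.hypot(H[:,0]-q[0],H[:,1]-q[1])-q[2],[.56,.116,.045],loss="soft_l1",f_scale=.001);print("disc",f.x,np.abs(f.fun).max())
```

```text
line -167.44230126299985 0.025077786255394537 centre [0.5646 0.1162]
0.07999999999999999 0.0262 nut-line deg -0.85
0.07999999999999999 0.0264 nut-line deg -0.1
0.07999999999999999 0.0264 nut-line deg 0.74
0.07999999999999999 0.0265 nut-line deg -1.1
0.07999999999999999 0.0263 nut-line deg 0.69
0.07999999999999999 0.0268 nut-line deg -0.01
0.064 0.0277 nut-line deg -0.85
0.064 0.0278 nut-line deg -0.1
0.064 0.0279 nut-line deg 0.74
0.064 0.0279 nut-line deg -1.1
0.064 0.0277 nut-line deg 0.69
0.064 0.0283 nut-line deg -0.01
spindle dia 0.027549831758088922
13
disc [0.565  0.1162 0.051 ] 0.001371488294955793
```

The nut's flats now lie square to the black line, mean offset about −0.1°. The axis is at (0.5649, 0.1161), yaw 12.5°. Next, the pin.

>>> carry_out([
  [-0.004,-0.0315,-0.005,0,0,0.05],
  [-0.004,-0.0315,-0.009,0,0,0.05],
  [-0.004,-0.0315,-0.009,0,0,0.05],
  [-0.004,-0.0315,-0.009,0,0,0.05],
  [-0.004,-0.0315,-0.009,0,0,0.05],
  [-0.004,-0.0315,-0.009,0,0,0.05],
  [-0.004,-0.0315,-0.009,0,0,0.05],
  [-0.004,-0.0315,-0.009,0,0,0.05],
  [-0.004,-0.028,-0.009,0,0,0.05],
  [0,0,0,0,0,0],
  [0,0,0,0,0,0],
])

```text
time_s: 12.42
tcp_pos: [0.6079, -0.1936, 0.101]
eef_rot: [179.9, 0.2, -153.9]
contact_force: [1.2, 0.1, -0.3]
gripper_width: 0.088
```

Run:
```python
from h import *
st,im=shot("wrist","w6");print(st["tcp_pos"],st["eef_rot"],st["time_s"])
u,v=proj("wrist",np.array([.5435,-.238,.032]),st).astype(int);print(u,v)
u0,v0=u-40,max(v-35,0)
c=im[v0:v0+85,u0:u0+90,::-1];print(u0,v0)
cv2.imwrite("pics/c14.png",cv2.resize(c,None,fx=7,fy=7,interpolation=cv2.INTER_CUBIC))
```

```text
[ 0.6079 -0.1936  0.101 ] [ 179.8555    0.2144 -153.9393] 12.4167
267 118
227 83
```

View pics/c14.png

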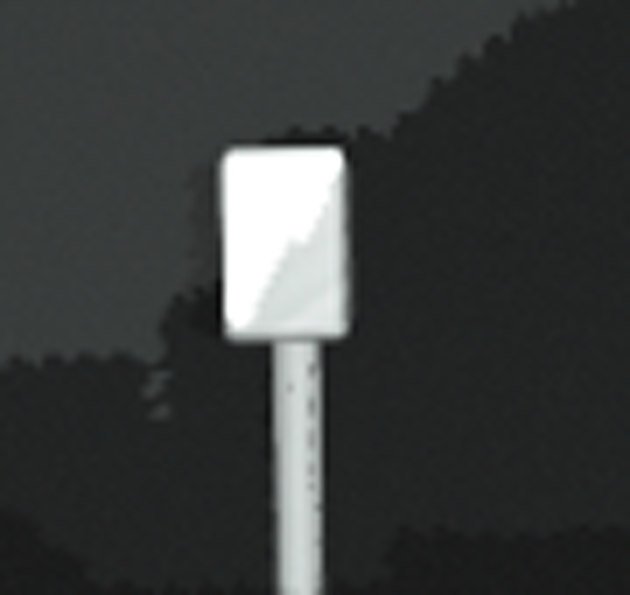

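Run:
```python
from h import *
import pickle
st=pickle.load(open("pics/w6.pkl","rb"))
o=np.array([227,83])-.45
W=lambda p,z:plane("wrist",*(np.array(p)/7+o),z,st)
c=(W((223,147),.032)+W((348,340),.032)+W((346,147),.032)+W((226,340),.032))/4
b,f_=W((284,147),.032),W((287,340),.032)
print(c,"len",np.linalg.norm(b-f_),"wid",np.linalg.norm(W((223,240),.032)-W((348,240),.032)))
d=W((303,590),.005)-W((297,345),.005);print("shank yaw",np.degrees(np.arctan2(d[1],d[0])));d=f_-b;print(np.degrees(np.arctan2(d[1],d[0])))
t=c[:2]-.0015*np.array([.899,.438]);print(t);goto(*t,.0,-154,1)
```

```text
[ 0.5429 -0.2385  0.032 ] len 0.022110678297111292 wid 0.014129969748733666
shank yaw 27.077274031544874
26.689751783205086
[ 0.5416 -0.2391]
t 12.47 delta [-0.0661 -0.0459 -0.1009] rot [-0.004   0.0017 -0.0015] F [-0.6449 -0.5275 -1.1387] yaw [ 179.8374    0.1906 -153.9149] w 0.08798638963997853 tcp [ 0.6076 -0.1933  0.1009]
```

>>> carry_out([
  [-0.022,-0.015,0,-0.004,0.002,0.012],
  [-0.022,-0.015,-0.01,0,0,0],
  [-0.02,-0.014,-0.02,0,0,0],
  [0,0,-0.03,0,0,0],
  [0,0,-0.02,0,0,0],
  [0,0,0,0,0,0],
  [0,0,0,0,0,0],
])

```text
time_s: 13.05
tcp_pos: [0.5444, -0.2315, 0.0239]
eef_rot: [-179.7, 0.4, -153.1]
contact_force: [-0.0, 0.0, 0.6]
gripper_width: 0.0873
```

```bash
python3 -c "
from h import *
goto(.5416,-.2391,-.02,-153.2,1)"
```

```text
t 13.05 delta [-0.0028 -0.0076 -0.0439] rot [ 0.0012  0.0087 -0.0016] F [-0.0287  0.0372  0.6286] yaw [-179.7119    0.4145 -153.1073] w 0.08725591872709666 tcp [ 0.5444 -0.2315  0.0239]
```

>>> carry_out([
  [-0.0028,-0.0074,-0.004,0.001,0.008,-0.001],
  [0,0,-0.012,0,0,0],
  [0,0,-0.014,0,0,0],
  [0,0,-0.01,0,0,0],
  [0,0,0,0,0,0],
  [0,0,0,0,0,0],
])

```text
time_s: 13.55
tcp_pos: [0.5472, -0.2379, -0.0136]
eef_rot: [-179.7, 0.4, -153.0]
contact_force: [0.8, -0.5, 0.4]
gripper_width: 0.0877
```

```bash
python3 -c "
from h import *
goto(.5416,-.2391,-.025,-153.2,1)"
```

```text
t 13.55 delta [-0.0056 -0.0012 -0.0114] rot [ 0.0017  0.0086 -0.0038] F [ 0.7768 -0.4733  0.3724] yaw [-179.6887    0.3949 -152.9792] w 0.08769585603735537 tcp [ 0.5472 -0.2379 -0.0136]
```

>>> carry_out([
  [-0.005,-0.001,-0.002,0.001,0.008,-0.003],
  [0,0,-0.003,0,0.004,0],
  [0,0,-0.003,0,0,0],
  [0,0,0,0,0,0],
])

```text
time_s: 13.88
tcp_pos: [0.5428, -0.2391, -0.0209]
eef_rot: [180.0, -0.2, -153.2]
contact_force: [-0.3, -0.1, -0.5]
gripper_width: 0.0877
```

```bash
python3 -c "
from h import *
goto(.5416,-.2391,-.025,-153.2,1)"
```

```text
t 13.88 delta [-0.0012  0.     -0.0041] rot [ 0.001  -0.0028 -0.0007] F [-0.3342 -0.0999 -0.4891] yaw [ 179.9799   -0.1671 -153.1612] w 0.08769329592230081 tcp [ 0.5428 -0.2391 -0.0209]
```

Now feeling for the bench with the open fingertips.

>>> carry_out([
  [-0.001,0,-0.001,0,0,0],
  [0,0,-0.001,0,0,0],
  [0,0,-0.001,0,0,0],
])

```text
time_s: 14.13
tcp_pos: [0.5422, -0.2393, -0.0235]
eef_rot: [-180.0, -0.1, -153.2]
contact_force: [-0.4, -0.3, -0.4]
gripper_width: 0.0873
```

>>> carry_out([
  [0,0,-0.001,0,0,0],
  [0,0,-0.001,0,0,0],
])

```text
time_s: 14.3
tcp_pos: [0.5423, -0.2393, -0.0255]
eef_rot: [-180.0, -0.1, -153.2]
contact_force: [-0.7, 0.5, -0.2]
gripper_width: 0.0877
```

>>> carry_out([
  [0,0,-0.001,0,0,0],
  [0,0,-0.0005,0,0,0],
])

```text
time_s: 14.47
tcp_pos: [0.5423, -0.2393, -0.0272]
eef_rot: [-180.0, -0.1, -153.2]
contact_force: [0.3, -0.5, 0.8]
gripper_width: 0.0879
```

>>> carry_out([
  [0,0,-0.001,0,0,0],
  [0,0,-0.0005,0,0,0],
])

```text
time_s: 14.63
tcp_pos: [0.5423, -0.2393, -0.0289]
eef_rot: [-180.0, -0.1, -153.2]
contact_force: [0.4, -0.6, -0.3]
gripper_width: 0.0873
```

>>> carry_out([
  [0,0,-0.0007,0,0,0],
  [0,0,0,0,0,0],
])

```text
time_s: 14.8
tcp_pos: [0.5423, -0.2392, -0.0298]
eef_rot: [-180.0, -0.1, -153.2]
contact_force: [-0.2, 0.6, 0.0]
gripper_width: 0.0876
```

>>> carry_out([
  [0,0,-0.0007,0,0,0],
  [0,0,0,0,0,0],
])

```text
time_s: 14.97
tcp_pos: [0.5422, -0.2392, -0.0306]
eef_rot: [-180.0, -0.1, -153.2]
contact_force: [-0.1, -0.8, -0.1]
gripper_width: 0.0879
```

>>> carry_out([
  [0,0,-0.0007,0,0,0],
  [0,0,0,0,0,0],
])

```text
time_s: 15.13
tcp_pos: [0.5423, -0.2393, -0.0313]
eef_rot: [-180.0, -0.1, -153.2]
contact_force: [-0.0, -0.7, -0.3]
gripper_width: 0.0877
```

>>> carry_out([
  [0,0,-0.0007,0,0,0],
  [0,0,0,0,0,0],
])

```text
time_s: 15.3
tcp_pos: [0.5424, -0.2393, -0.032]
eef_rot: [-180.0, -0.1, -153.2]
contact_force: [-0.4, 0.1, 0.2]
gripper_width: 0.0877
```

>>> carry_out([
  [0,0,-0.0007,0,0,0],
  [0,0,0,0,0,0],
])

```text
time_s: 15.47
tcp_pos: [0.5426, -0.2393, -0.0323]
eef_rot: [-179.9, -0.1, -153.1]
contact_force: [0.6, -0.8, -0.7]
gripper_width: 0.0877
```

>>> carry_out([
  [0,0,-0.0007,0,0,0],
  [0,0,0,0,0,0],
])

```text
time_s: 15.63
tcp_pos: [0.5428, -0.2394, -0.0322]
eef_rot: [-179.9, -0.1, -153.1]
contact_force: [0.2, 1.2, 0.5]
gripper_width: 0.0873
```

>>> carry_out([
  [0,0,-0.0007,0,0,0],
])

```text
time_s: 15.72
tcp_pos: [0.543, -0.2394, -0.0325]
eef_rot: [-179.9, -0.1, -153.1]
contact_force: [-3.4, 1.8, 12.6]
gripper_width: 0.0871
```

```bash
python3 -c "
from h import *
goto(.5416,-.2391,-.028,-153.2,1);print(r.get_state()['joints'])"
```

```text
t 15.72 delta [-0.0014  0.0003  0.0045] rot [ 0.0018 -0.0001 -0.0016] F [-3.381   1.8313 12.6291] yaw [-179.9089   -0.051  -153.1091] w 0.08713093280452906 tcp [ 0.543  -0.2394 -0.0325]
[ -4.8571  26.4552 -24.377    0.1651 -39.1633 -58.3799]
```

The bench is felt at reported −0.0322 with 12.6 N on pressing, so the spindle end stands 0.105 m above it. That matches the cameras' 0.1047. The hole is at 0.088. Raise 3.5 mm and grip.

>>> carry_out([
  [-0.0012,0,0.0035,0,0,0],
  [0,0,0,0,0,0],
  [0,0,0,0,0,0],
  [0,0,0,0,0,0],
  [0,0,0,0,0,0],
  [0,0,0,0,0,0],
  [0,0,0,0,0,0],
  [0,0,0,0,0,0],
  [0,0,0,0,0,0],
  [0,0,0,0,0,0],
  [0,0,0,0,0,0],
  [0,0,0,0,0,0],
], fingers=1, force=25)

```text
time_s: 16.72
tcp_pos: [0.5413, -0.2394, -0.0299]
eef_rot: [-179.9, -0.1, -153.1]
contact_force: [-0.1, 0.2, 0.2]
gripper_width: 0.0138
```

>>> carry_out([
  [0,0,0,0,0,0],
  [0,0,0,0,0,0],
  [0,0,0,0,0,0],
])

```text
time_s: 16.97
tcp_pos: [0.5413, -0.2394, -0.0299]
eef_rot: [-179.9, -0.1, -153.1]
contact_force: [1.0, -0.2, -0.1]
gripper_width: 0.0137
```

```bash
python3 -c "
from h import *
goto(.5416,-.2391,.07,-153.2,1)"
```

```text
t 16.97 delta [0.0003 0.0003 0.0999] rot [ 0.0016 -0.0009 -0.0013] F [ 0.9597 -0.1822 -0.0912] yaw [-179.943    -0.0884 -153.1275] w 0.013677975976858733 tcp [ 0.5413 -0.2394 -0.0299]
```

Gripped at 13.7 mm width. Lift and carry to the stand-off on the robot side of the spindle.

>>> carry_out([
  [0,0,0.01,0,0,0],
  [0,0,0.025,0,0,0],
  [0,0,0.03,0,0,0],
  [-0.004,0.02,0.03,0,0,-0.02],
  [-0.0075,0.033,0.01,0,0,-0.033],
  [-0.0075,0.033,0,0,0,-0.033],
  [-0.0075,0.033,0,0,0,-0.033],
  [-0.0075,0.033,0,0,0,-0.033],
  [-0.0075,0.033,0,0,0,-0.033],
  [-0.0075,0.033,0,0,0,-0.033],
  [-0.0075,0.033,0,0,0,-0.033],
  [-0.0075,0.03,0,0,0,0],
])

```text
time_s: 17.97
tcp_pos: [0.4735, 0.0477, 0.0874]
eef_rot: [179.9, 0.3, -168.8]
contact_force: [1.4, 0.5, -1.6]
gripper_width: 0.014
```

```bash
python3 -c "
from h import *
goto(.4689,.0948,.09,-167.5,1)"
```

```text
t 17.97 delta [-0.0046  0.0471  0.0026] rot [-0.0027  0.0041  0.0219] F [ 1.4051  0.5397 -1.6492] yaw [ 179.8962    0.2616 -168.7546] w 0.014021620876286707 tcp [0.4735 0.0477 0.0874]
```

>>> carry_out([
  [-0.003,0.022,0,-0.002,0.003,0.015],
  [-0.002,0.013,0,0,0,0],
  [0,0,0,0,0,0],
  [0,0,0,0,0,0],
])

```text
time_s: 18.3
tcp_pos: [0.4669, 0.09, 0.0911]
eef_rot: [179.9, 0.3, -167.5]
contact_force: [-0.2, 0.3, 0.2]
gripper_width: 0.0132
```

```bash
python3 -c "
from h import *
goto(.4689,.0948,.0531,-167.5,1)
st,im=shot('scene','s3')
cv2.imwrite('pics/c15.png',cv2.resize(im[110:240,200:350,::-1],None,fx=5,fy=4.6,interpolation=cv2.INTER_CUBIC))
shot('wrist','w7')"
```

```text
t 18.3 delta [ 0.002   0.0048 -0.038 ] rot [-0.0036  0.005  -0.0008] F [-0.1522  0.2843  0.2438] yaw [ 179.861     0.3257 -167.4518] w 0.013205653726799162 tcp [0.4669 0.09   0.0911]
```

View pics/c15.png

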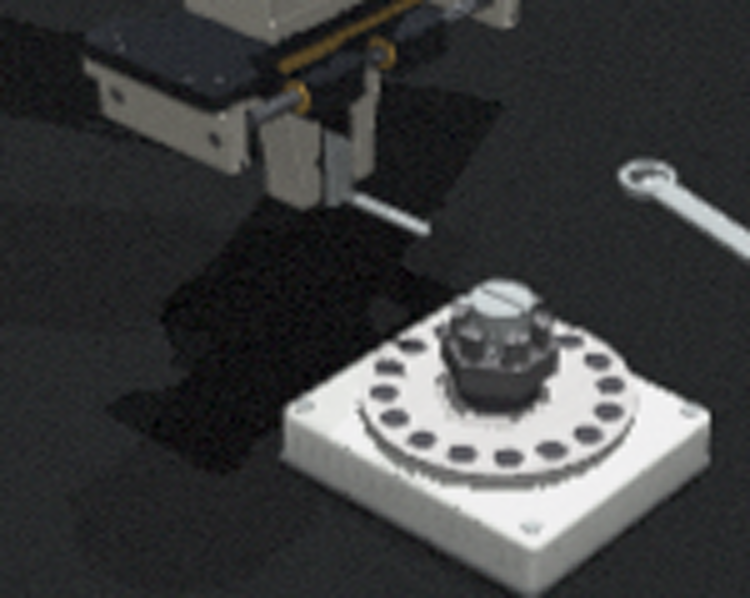

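View pics/w7.png

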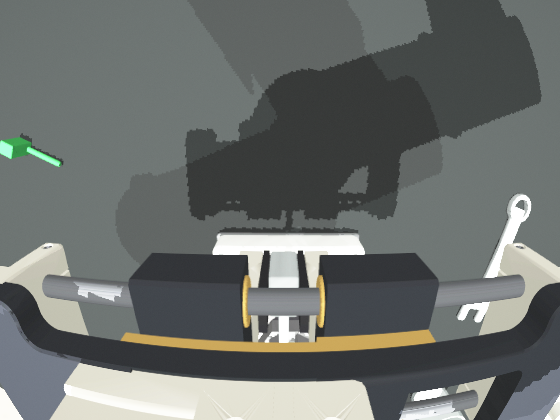

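>>> carry_out([
  [0.001,0.003,-0.01,-0.003,0.005,-0.001],
  [0.001,0.0015,-0.012,0,0,0],
  [0,0,-0.01,0,0,0],
  [0,0,-0.004,0,0,0],
  [0,0,0,0,0,0],
  [0,0,0,0,0,0],
])

```text
time_s: 18.9
tcp_pos: [0.4697, 0.0895, 0.0515]
eef_rot: [-180.0, -0.1, -168.1]
contact_force: [-0.5, 1.2, -0.2]
gripper_width: 0.0141
```

```bash
python3 -c "
from h import *
goto(.4689,.0948,.0531,-167.5,1)"
```

```text
t 18.9 delta [-0.0008  0.0053  0.0016] rot [ 0.0008 -0.0022  0.0097] F [-0.4987  1.19   -0.1935] yaw [-179.9808   -0.1319 -168.0539] w 0.014080356983257955 tcp [0.4697 0.0895 0.0515]
```

>>> carry_out([
  [-0.0005,0.005,0.0015,0.0005,-0.001,0.009],
  [0,0,0,0,0,0],
  [0,0,0,0,0,0],
])

```text
time_s: 19.15
tcp_pos: [0.4697, 0.0943, 0.0535]
eef_rot: [-180.0, -0.1, -167.6]
contact_force: [-0.2, 1.0, -0.6]
gripper_width: 0.0139
```

```bash
cat >> h.py <<'E'
def ins(zg=.0531):
    C=np.array([.5649,.1161]);u=np.array([.9763,.2164]);n=np.array([-.2164,.9763])
    st=r.get_state();d=st["tcp_pos"][:2]-C
    print("t",round(st["time_s"],2),"along",round(d@u*1000,2),"(home -33.3) lat",round(d@n*1000,2),"z err",round((st["tcp_pos"][2]-zg)*1000,2),"F along",round(st["contact_force"][:2]@u,2),"lat",round(st["contact_force"][:2]@n,2),"z",round(st["contact_force"][2],2),"rot",st["eef_rot"])
E
python3 -c "
from h import *
ins()"
```

```text
t 19.15 along -97.67 (home -33.3) lat -0.72 z err 0.41 F along 0.02 lat 1.02 z -0.58 rot [-179.9864   -0.0636 -167.5735]
```

>>> carry_out([
  [0.0028,0.0013,-0.0003,0,0,0.001],
  [0.0029,0.0007,0,0,0,0],
  [0.0029,0.0007,0,0,0,0],
])

```text
time_s: 19.4
tcp_pos: [0.4791, 0.0977, 0.0543]
eef_rot: [180.0, 0.1, -167.5]
contact_force: [0.1, 0.4, -0.8]
gripper_width: 0.0141
```

```bash
python3 -c "
from h import *
ins()
st,im=shot('scene','s4')
cv2.imwrite('pics/c16.png',cv2.resize(im[130:220,230:330,::-1],None,fx=7,fy=6.5,interpolation=cv2.INTER_CUBIC))
st,im=shot('top','t4')
cv2.imwrite('pics/c17.png',cv2.resize(im[180:270,200:290,::-1],None,fx=6.5,fy=6.5,interpolation=cv2.INTER_CUBIC))"
```

```text
t 19.4 along -87.71 (home -33.3) lat 0.64 z err 1.25 F along 0.15 lat 0.39 z -0.82 rot [ 179.9665    0.0533 -167.4601]
```

View pics/c16.png

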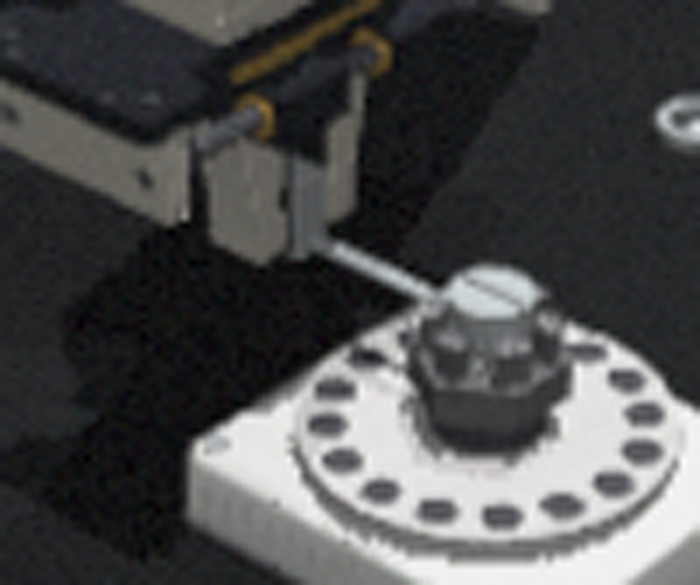

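View pics/c17.png

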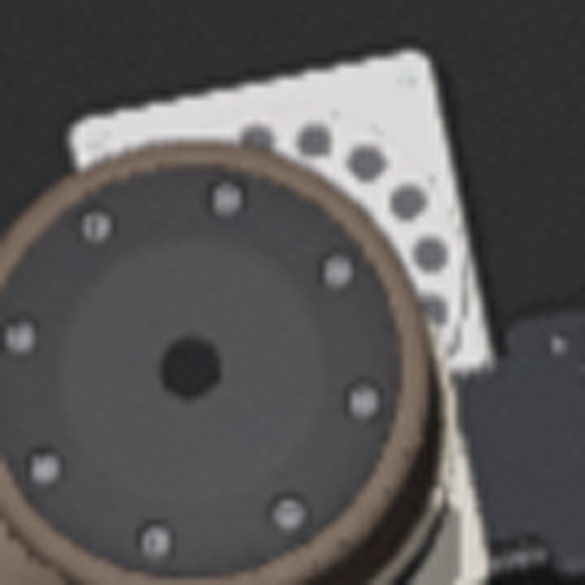

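>>> carry_out([
  [0.0001,-0.0006,-0.0012,0,0,0],
  [0,0,0,0,0,0],
  [0,0,0,0,0,0],
])

```text
time_s: 19.75
tcp_pos: [0.4796, 0.0971, 0.0528]
eef_rot: [180.0, 0.0, -167.5]
contact_force: [0.4, 0.4, -1.1]
gripper_width: 0.0139
```

```bash
python3 -c "
from h import *
ins()"
```

```text
t 19.75 along -87.42 (home -33.3) lat -0.08 z err -0.3 F along 0.44 lat 0.35 z -1.08 rot [ 179.9732    0.0409 -167.4853]
```

>>> carry_out([
  [0.001,0.0002,0.0002,0,0,0],
  [0.001,0.0002,0,0,0,0],
  [0.001,0.0002,0,0,0,0],
  [0.001,0.0002,0,0,0,0],
])

```text
time_s: 20.08
tcp_pos: [0.4835, 0.0977, 0.0529]
eef_rot: [180.0, 0.0, -167.5]
contact_force: [0.2, -0.5, -0.7]
gripper_width: 0.0138
```

```bash
python3 -c "
from h import *
ins()"
```

```text
t 20.08 along -83.49 (home -33.3) lat -0.31 z err -0.2 F along 0.1 lat -0.49 z -0.68 rot [ 179.9775    0.0162 -167.4895]
```

>>> carry_out([
  [0.001,0.0002,0,0,0,0],
  [0.001,0.0002,0,0,0,0],
  [0.001,0.0002,0,0,0,0],
])

```text
time_s: 20.33
tcp_pos: [0.4869, 0.0984, 0.053]
eef_rot: [180.0, 0.0, -167.5]
contact_force: [1.0, 0.1, -1.0]
gripper_width: 0.0139
```

```bash
python3 -c "
from h import *
ins()"
```

```text
t 20.33 along -79.98 (home -33.3) lat -0.39 z err -0.12 F along 1.03 lat -0.17 z -1.03 rot [ 179.9795    0.0251 -167.4838]
```

Inside the slot with no contact so far. Nudge the lateral and continue in 1 mm steps.

>>> carry_out([
  [0.0009,0.0006,0.0001,0,0,0],
  [0.001,0.0003,0,0,0,0],
])

```text
time_s: 20.5
tcp_pos: [0.489, 0.0994, 0.0531]
eef_rot: [180.0, 0.0, -167.5]
contact_force: [0.5, 0.4, -0.8]
gripper_width: 0.0141
```

```bash
python3 -c "
from h import *
ins()"
```

```text
t 20.5 along -77.71 (home -33.3) lat 0.09 z err -0.04 F along 0.53 lat 0.31 z -0.84 rot [ 179.9799    0.0206 -167.4902]
```

>>> carry_out([
  [0.001,0.0002,0,0,0,0],
  [0.001,0.0002,0,0,0,0],
])

```text
time_s: 20.67
tcp_pos: [0.4913, 0.0999, 0.053]
eef_rot: [180.0, 0.0, -167.5]
contact_force: [-0.5, 0.5, -0.4]
gripper_width: 0.0138
```

```bash
python3 -c "
from h import *
ins()"
```

```text
t 20.67 along -75.4 (home -33.3) lat 0.14 z err -0.05 F along -0.39 lat 0.59 z -0.37 rot [ 179.9772    0.0234 -167.4852]
```

>>> carry_out([
  [0.001,0.0002,0,0,0,0],
  [0.001,0.0002,0,0,0,0],
])

```text
time_s: 20.83
tcp_pos: [0.4935, 0.1003, 0.053]
eef_rot: [180.0, 0.0, -167.5]
contact_force: [0.4, -0.4, -0.2]
gripper_width: 0.014
```

```bash
python3 -c "
from h import *
ins()"
```

```text
t 20.83 along -73.15 (home -33.3) lat 0.07 z err -0.07 F along 0.36 lat -0.45 z -0.2 rot [ 179.9801    0.0186 -167.485 ]
```

The tip has passed the spindle surface without force, so it is in the hole. I'll continue.

>>> carry_out([
  [0.0015,0.0003,0,0,0,0],
  [0.0015,0.0003,0,0,0,0],
  [0.0015,0.0003,0,0,0,0],
  [0.0015,0.0003,0,0,0,0],
])

```text
time_s: 21.17
tcp_pos: [0.5, 0.1017, 0.053]
eef_rot: [180.0, 0.0, -167.5]
contact_force: [-0.3, -0.5, -1.1]
gripper_width: 0.0138
```

```bash
python3 -c "
from h import *
ins()"
```

```text
t 21.17 along -66.47 (home -33.3) lat -0.05 z err -0.07 F along -0.45 lat -0.46 z -1.08 rot [ 179.9785    0.018  -167.4833]
```

>>> carry_out([
  [0.0015,0.0004,0,0,0,0],
  [0.0015,0.0004,0,0,0,0],
  [0.0015,0.0003,0,0,0,0],
  [0.0015,0.0003,0,0,0,0],
])

```text
time_s: 21.5
tcp_pos: [0.5068, 0.1032, 0.053]
eef_rot: [180.0, 0.0, -167.5]
contact_force: [1.0, 0.0, -1.2]
gripper_width: 0.0137
```

```bash
python3 -c "
from h import *
ins()"
```

```text
t 21.5 along -59.56 (home -33.3) lat -0.01 z err -0.1 F along 1.0 lat -0.21 z -1.22 rot [ 179.9803    0.0167 -167.4881]
```

>>> carry_out([
  [0.0015,0.0003,0,0,0,0],
  [0.0015,0.0003,0,0,0,0],
  [0.0015,0.0003,0,0,0,0],
  [0.0015,0.0003,0,0,0,0],
])

```text
time_s: 21.83
tcp_pos: [0.5134, 0.1045, 0.0529]
eef_rot: [180.0, 0.0, -167.5]
contact_force: [-0.3, -1.0, 0.0]
gripper_width: 0.0137
```

```bash
python3 -c "
from h import *
ins()"
```

```text
t 21.83 along -52.77 (home -33.3) lat -0.17 z err -0.17 F along -0.55 lat -0.91 z 0.02 rot [ 179.9835    0.0098 -167.4888]
```

>>> carry_out([
  [0.0015,0.0004,0.0001,0,0,0],
  [0.0015,0.0004,0,0,0,0],
  [0.0015,0.0003,0,0,0,0],
  [0.0015,0.0003,0,0,0,0],
])

```text
time_s: 22.17
tcp_pos: [0.5201, 0.1061, 0.053]
eef_rot: [180.0, 0.0, -167.5]
contact_force: [0.0, 1.4, 0.1]
gripper_width: 0.0139
```

```bash
python3 -c "
from h import *
ins()"
```

```text
t 22.17 along -45.94 (home -33.3) lat -0.08 z err -0.08 F along 0.32 lat 1.33 z 0.08 rot [ 179.9844    0.0077 -167.4841]
```

>>> carry_out([
  [0.0015,0.0004,0.0001,0,0,0],
  [0.0015,0.0003,0,0,0,0],
  [0.0015,0.0003,0,0,0,0],
])

```text
time_s: 22.42
tcp_pos: [0.5251, 0.1072, 0.0531]
eef_rot: [180.0, 0.0, -167.5]
contact_force: [0.1, -0.3, -0.4]
gripper_width: 0.0139
```

```bash
python3 -c "
from h import *
ins()"
```

```text
t 22.42 along -40.84 (home -33.3) lat -0.09 z err 0.02 F along -0.01 lat -0.33 z -0.42 rot [ 179.9833    0.0075 -167.485 ]
```

>>> carry_out([
  [0.0012,0.0003,0.0001,0,0,0],
  [0.001,0.0002,0,0,0,0],
])

```text
time_s: 22.58
tcp_pos: [0.5276, 0.1077, 0.0532]
eef_rot: [180.0, 0.0, -167.5]
contact_force: [-0.2, 0.1, -1.4]
gripper_width: 0.0138
```

```bash
python3 -c "
from h import *
ins()"
```

```text
t 22.58 along -38.24 (home -33.3) lat -0.09 z err 0.09 F along -0.18 lat 0.1 z -1.37 rot [ 179.9857    0.0037 -167.4872]
```

>>> carry_out([
  [0.0008,0.0002,0,0,0,0],
  [0.0007,0.0002,0,0,0,0],
  [0.0005,0.0001,0,0,0,0],
])

```text
time_s: 22.83
tcp_pos: [0.5299, 0.1083, 0.0531]
eef_rot: [180.0, -0.0, -167.5]
contact_force: [-0.7, 0.8, -0.6]
gripper_width: 0.0137
```

```bash
python3 -c "
from h import *
ins()"
```

```text
t 22.83 along -35.89 (home -33.3) lat -0.04 z err 0.05 F along -0.51 lat 0.91 z -0.64 rot [ 179.9861   -0.0011 -167.4911]
```

>>> carry_out([
  [0.0005,0.0001,0,0,0,0],
  [0.0004,0.0001,0,0,0,0],
])

```text
time_s: 23.0
tcp_pos: [0.5309, 0.1085, 0.0531]
eef_rot: [180.0, -0.0, -167.5]
contact_force: [-0.8, -0.7, -1.0]
gripper_width: 0.0138
```

>>> carry_out([
  [0.0004,0.0001,0,0,0,0],
  [0.0004,0.0001,0,0,0,0],
])

```text
time_s: 23.17
tcp_pos: [0.5313, 0.1086, 0.0531]
eef_rot: [180.0, -0.0, -167.5]
contact_force: [-0.9, 0.1, 1.0]
gripper_width: 0.014
```

```bash
python3 -c "
from h import *
ins()"
```

```text
t 23.17 along -34.41 (home -33.3) lat -0.09 z err -0.05 F along -0.87 lat 0.29 z 0.97 rot [ 179.9917   -0.0431 -167.4981]
```

>>> carry_out([
  [0.0005,0.0001,0,0,0,0],
])

```text
time_s: 23.25
tcp_pos: [0.5314, 0.1085, 0.053]
eef_rot: [180.0, -0.1, -167.5]
contact_force: [-2.2, -0.9, 0.6]
gripper_width: 0.0138
```

```bash
python3 -c "
from h import *
ins()"
```

```text
t 23.25 along -34.38 (home -33.3) lat -0.14 z err -0.13 F along -2.38 lat -0.42 z 0.61 rot [ 179.9976   -0.0921 -167.4992]
```

>>> carry_out([
  [0.0005,0.0001,0,0,0,0],
])

```text
time_s: 23.33
tcp_pos: [0.5314, 0.1085, 0.0529]
eef_rot: [180.0, -0.1, -167.5]
contact_force: [-3.0, 0.5, 1.7]
gripper_width: 0.0137
```

```bash
python3 -c "
from h import *
ins()"
```

```text
t 23.33 along -34.39 (home -33.3) lat -0.21 z err -0.23 F along -2.86 lat 1.11 z 1.68 rot [ 179.9992   -0.1438 -167.5115]
```

```bash
python3 -c "
from h import *
st,im=shot('scene','s5')
cv2.imwrite('pics/c18.png',np.clip(1.4*cv2.resize(im[140:215,255:340,::-1],None,fx=8.5,fy=7.9,interpolation=cv2.INTER_CUBIC).astype(float),0,255).astype(np.uint8))
st,im=shot('wrist','w8')
cv2.imwrite('pics/c19.png',cv2.resize(im[220:360,210:360,::-1],None,fx=5,fy=4.2,interpolation=cv2.INTER_CUBIC))
ins()
"
```

```text
t 23.43 along -34.38 (home -33.3) lat -0.23 z err -0.25 F along -1.52 lat 0.87 z 0.62 rot [-179.9979   -0.1436 -167.511 ]
```

View pics/c18.png

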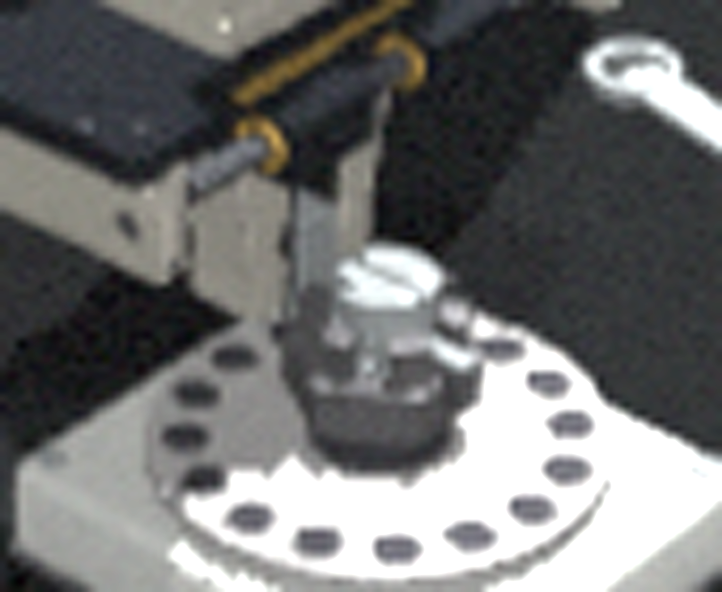

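View pics/c19.png

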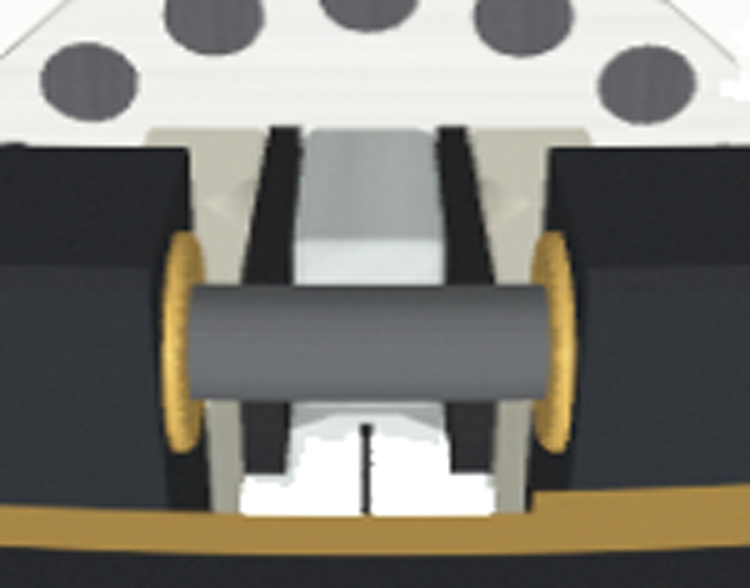

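>>> carry_out([
  [0.0007,0.0002,0.0002,0,0.001,0],
  [0.0006,0.0001,0,0,0,0],
])

```text
time_s: 23.6
tcp_pos: [0.5314, 0.1084, 0.0528]
eef_rot: [180.0, -0.3, -167.5]
contact_force: [-5.1, 0.3, 2.1]
gripper_width: 0.014
```

```bash
python3 -c "
from h import *
ins()"
```

```text
t 23.6 along -34.36 (home -33.3) lat -0.29 z err -0.31 F along -4.92 lat 1.37 z 2.06 rot [ 179.996    -0.3303 -167.5262]
```

Seated: no advance against 5 N. Relax, release and retreat upward.

>>> carry_out([
  [-0.0002,0,0,0,0,0],
  [0,0,0,0,0,0],
  [0,0,0,0,0,0],
], force=5)

```text
time_s: 23.85
tcp_pos: [0.5314, 0.1082, 0.0526]
eef_rot: [-180.0, -0.3, -167.5]
contact_force: [-2.4, -0.5, 0.3]
gripper_width: 0.0142
```

>>> carry_out([
  [0,0,0,0,0,0],
  [0,0,0,0,0,0],
  [0,0,0,0,0,0],
  [0,0,0,0,0,0],
  [0,0,0,0,0,0],
  [0,0,0,0,0,0],
  [0,0,0,0,0,0],
  [0,0,0,0,0,0],
  [0,0,0,0,0,0],
], fingers=-1)

```text
time_s: 24.6
tcp_pos: [0.5352, 0.1097, 0.054]
eef_rot: [180.0, 0.1, -167.5]
contact_force: [0.4, 0.0, 0.1]
gripper_width: 0.0683
```

```bash
python3 -c "
from h import *
ins();print(r.get_state()['gripper_width'])"
```

```text
t 24.6 along -30.42 (home -33.3) lat 0.18 z err 0.94 F along 0.37 lat -0.06 z 0.14 rot [ 179.9578    0.068  -167.4676]
0.06833957495185121
```

>>> carry_out([
  [0,0,0,0,0,0],
  [0,0,0,0,0,0],
  [0,0,0.01,0,0,0],
  [0,0,0.025,0,0,0],
  [0,0,0.03,0,0,0],
  [0,0,0.03,0,0,0],
  [0.02,0.005,0.02,0,0,0],
  [0.035,0.008,0.01,0,0,0],
  [0.035,0.008,0,0,0,0],
  [0.02,0.005,0,0,0,0],
  [0,0,0,0,0,0],
  [0,0,0,0,0,0],
])

```text
time_s: 25.6
tcp_pos: [0.6475, 0.1346, 0.1947]
eef_rot: [180.0, 0.3, -167.4]
contact_force: [-0.4, -0.4, 0.2]
gripper_width: 0.088
```

Run:
```python
from h import *
st,im=shot("wrist","w9");print(st["tcp_pos"],st["eef_rot"],st["time_s"],st["contact_force"])
u,v=proj("wrist",np.array([.5648,.1158,.09]),st).astype(int);v0=max(v-60,0);print(u-60,v0)
cv2.imwrite("pics/c20.png",cv2.resize(np.clip(im[v0:v0+100,u-60:u+60,::-1]*.85,0,255).astype(np.uint8),None,fx=6,fy=6,interpolation=cv2.INTER_CUBIC))
st,im=shot("scene","s6")
cv2.imwrite('pics/c21.png',np.clip(1.2*cv2.resize(im[150:220,255:340,::-1],None,fx=8.5,fy=8.5,interpolation=cv2.INTER_CUBIC).astype(float),0,255).astype(np.uint8))
```

```text
[0.6475 0.1346 0.1947] [ 179.9867    0.3059 -167.4226] 25.6 [-0.4034 -0.421   0.1582]
222 49
```

View pics/c20.png

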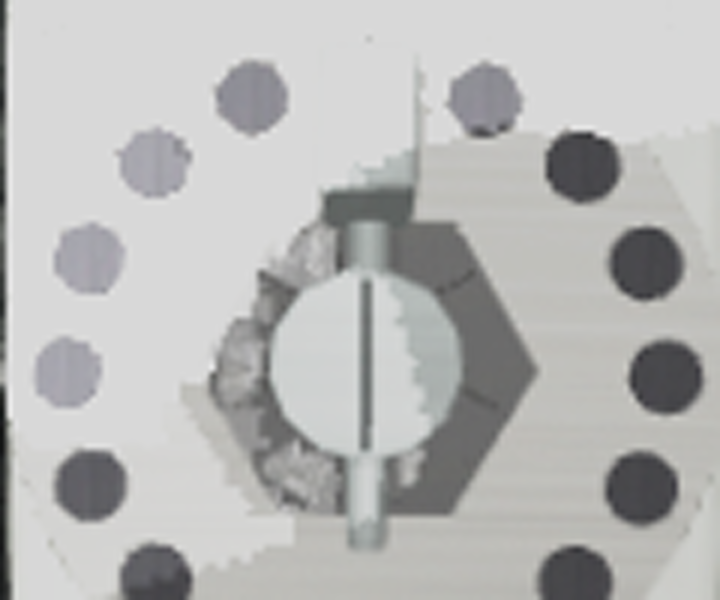

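View pics/c21.png

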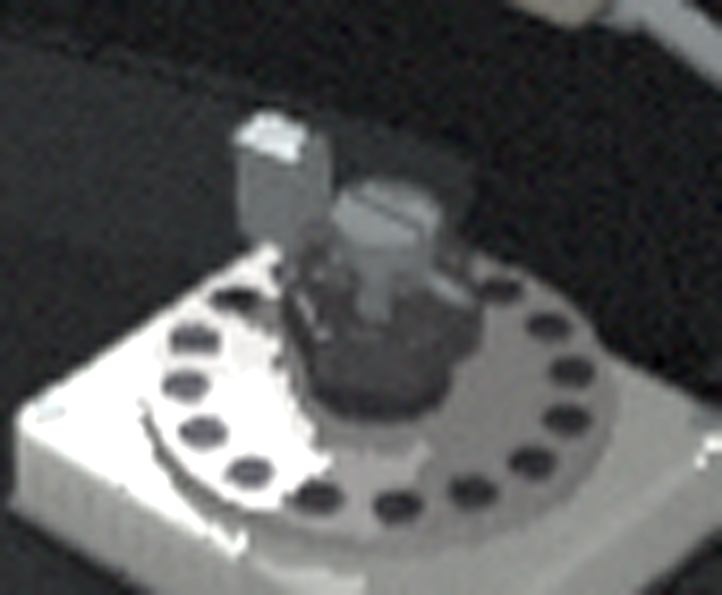

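Run:
```python
from h import *
import pickle
st=pickle.load(open("pics/w9.pkl","rb"))
o=np.array([222,49])-.45
W=lambda p,z:plane("wrist",*(np.array(p)/6+o),z,st)[:2]
u=np.array([.9763,.2164]);n=np.array([-.2164,.9763])
A=(W((366,278),.105)+W((366,455),.105))/2;S=(W((270,362),.105)+W((463,362),.105))/2;print("axis",A,S)
C=np.array([.5649,.1161])
for nm,p,z in(("tip",(367,549),.088),("blockface bottom edge",(368,222),.0835),("face top edge",(368,188),.115),("line a",(366,278),.105),("line b",(366,455),.105)):
    d=W(p,z)-C;print(nm,"along %.1f lat %.1f"%(1e3*d@u,1e3*d@n))
d=W((367,549),.088)-W((367,470),.088);print("shank yaw",np.degrees(np.arctan2(d[1],d[0])))
d=W((366,278),.105)-W((366,455),.105);print("line yaw",np.degrees(np.arctan2(d[1],d[0]))%180)
# hex edges
for a,b in(((455,222),(538,370)),((538,370),(452,514))):
    e=W(b,.081)-W(a,.081);print("nut rel line",(np.degrees(np.arctan2(e[1],e[0]))-90-12.5+30)%60-30)
```

```text
axis [0.565 0.116] [0.5643 0.116 ]
tip along 27.7 lat 0.1
blockface bottom edge along -22.7 lat 0.1
face top edge along -24.6 lat 0.2
line a along -12.7 lat -0.1
line b along 12.9 lat -0.1
shank yaw 12.598372226330092
line yaw 12.599945421041326
nut rel line -0.6912079134954752
nut rel line 0.0036930149611578145
```

The pin is through: tip at crop (367,548), lateral offset 0.1 mm, and the shank is parallel to the line. But the measured tip is about 1.8 mm short of home, so part of the 3 mm margin is used up. I'll nudge the block's back gently with shut fingers to make sure it rests on the crown.

>>> carry_out([
  [-0.03,-0.0065,0,0,0,0],
  [-0.036,-0.008,0,0,0,0],
  [-0.036,-0.008,0,0,0,0],
  [-0.03,-0.007,0,0,0,0],
  [-0.012,-0.003,0,0,0,0],
  [0,0,0,0,0,0],
  [0,0,0,0,0,0],
  [0,0,0,0,0,0],
  [0,0,0,0,0,0],
  [0,0,0,0,0,0],
], fingers=1, force=20)

```text
time_s: 26.53
tcp_pos: [0.4905, 0.0976, 0.1934]
eef_rot: [180.0, 0.2, -167.3]
contact_force: [0.3, -0.1, 0.6]
gripper_width: 0.0263
```

```bash
python3 -c "
from h import *
ins();goto(.5004,.1018,.055,-167.5)"
```

```text
t 26.53 along -76.6 (home -33.3) lat -2.01 z err 140.28 F along 0.25 lat -0.15 z 0.57 rot [ 179.9805    0.1577 -167.3354]
t 26.53 delta [ 0.0099  0.0042 -0.1384] rot [-0.0009  0.0026 -0.0029] F [ 0.2755 -0.0939  0.5745] yaw [ 179.9805    0.1577 -167.3354] w 0.0263155427246034 tcp [0.4905 0.0976 0.1934]
```

>>> carry_out([
  [-0.0004,0.002,-0.02,0,0.002,-0.003],
  [0,0,-0.035,0,0,0],
  [0,0,-0.035,0,0,0],
  [0,0,-0.025,0,0,0],
  [0,0,-0.015,0,0,0],
  [0,0,-0.004,0,0,0],
  [0,0,0,0,0,0],
  [0,0,0,0,0,0],
])

```text
time_s: 27.2
tcp_pos: [0.4961, 0.1007, 0.0536]
eef_rot: [-179.9, 0.1, -167.6]
contact_force: [-1.0, -0.6, 0.8]
gripper_width: 0.0003
```

```bash
python3 -c "
from h import *
ins(.055);print(r.get_state()['gripper_width'])"
```

```text
t 27.2 along -70.51 (home -33.3) lat -0.1 z err -1.37 F along -1.12 lat -0.36 z 0.81 rot [-179.9415    0.1159 -167.5942]
0.0002742863549998583
```

>>> carry_out([
  [0.002,0.0005,0,0,0,0],
  [0.0025,0.0006,0,0,0,0],
  [0.0025,0.0006,0,0,0,0],
  [0.002,0.0004,0,0,0,0],
  [0.0005,0.0001,0,0,0,0],
])

```text
time_s: 27.62
tcp_pos: [0.5102, 0.105, 0.058]
eef_rot: [180.0, 0.5, -167.6]
contact_force: [0.4, 0.4, -0.2]
gripper_width: 0.0002
```

```bash
python3 -c "
from h import *
ins(.055)"
```

```text
t 27.62 along -55.86 (home -33.3) lat 0.99 z err 3.02 F along 0.45 lat 0.34 z -0.17 rot [ 179.9557    0.5277 -167.5523]
```

>>> carry_out([
  [0.0006,0.0001,0,0,0,0],
  [0.0006,0.0001,0,0,0,0],
])

```text
time_s: 27.78
tcp_pos: [0.5114, 0.1051, 0.0588]
eef_rot: [179.9, 0.6, -167.6]
contact_force: [-3.2, -1.4, 2.0]
gripper_width: 0.0007
```

```bash
python3 -c "
from h import *
ins(.055)"
```

```text
t 27.78 along -54.56 (home -33.3) lat 0.87 z err 3.76 F along -3.43 lat -0.7 z 2.03 rot [ 179.9388    0.5506 -167.5721]
```

>>> carry_out([
  [0.0005,0.0001,-0.0006,0,0,0],
])

```text
time_s: 27.87
tcp_pos: [0.5114, 0.1049, 0.0583]
eef_rot: [179.9, 0.5, -167.6]
contact_force: [-3.6, -1.2, 3.1]
gripper_width: 0.0006
```

```bash
python3 -c "
from h import *
ins(.055)"
```

```text
t 27.87 along -54.65 (home -33.3) lat 0.67 z err 3.29 F along -3.75 lat -0.38 z 3.14 rot [ 179.9473    0.5014 -167.5813]
```

>>> carry_out([
  [0.0005,0.0001,-0.0004,0,0,0],
])

```text
time_s: 27.95
tcp_pos: [0.5114, 0.1047, 0.0578]
eef_rot: [180.0, 0.5, -167.6]
contact_force: [-2.2, -1.2, 1.9]
gripper_width: 0.0005
```

```bash
python3 -c "
from h import *
ins(.055)"
```

```text
t 27.95 along -54.74 (home -33.3) lat 0.47 z err 2.84 F along -2.42 lat -0.72 z 1.9 rot [ 179.9548    0.4535 -167.5946]
```

>>> carry_out([
  [0.0008,0.0002,0,0,0,0],
  [0.0006,0.0002,0,0,0,0],
])

```text
time_s: 28.12
tcp_pos: [0.5116, 0.1045, 0.0576]
eef_rot: [180.0, 0.3, -167.6]
contact_force: [-4.0, 0.2, 3.5]
gripper_width: 0.0008
```

```bash
python3 -c "
from h import *
ins(.055)"
```

```text
t 28.12 along -54.59 (home -33.3) lat 0.21 z err 2.56 F along -3.9 lat 1.1 z 3.52 rot [ 179.9812    0.3271 -167.6066]
```

It does not advance against 4 N, so the pin is seated. Back off, go up and make a last check.

>>> carry_out([
  [-0.004,-0.001,0,0,0,0],
  [-0.01,-0.002,0,0,0,0],
  [-0.005,-0.001,0.01,0,0,0],
  [0,0,0.03,0,0,0],
  [0,0,0.04,0,0,0],
  [0,0,0.04,0,0,0],
  [0.03,0.006,0.02,0,0,0],
  [0.036,0.008,0,0,0,0],
  [0.036,0.008,0,0,0,0],
  [0.036,0.008,0,0,0,0],
  [0.025,0.005,0,0,0,0],
  [0,0,0,0,0,0],
])

```text
time_s: 29.12
tcp_pos: [0.6564, 0.1354, 0.2172]
eef_rot: [179.8, 1.4, -167.4]
contact_force: [-0.6, -0.4, -0.4]
gripper_width: 0.0004
```

Run:
```python
from h import *
st,im=shot("wrist","w10");print(st["tcp_pos"],st["eef_rot"],st["time_s"],st["contact_force"])
u,v=proj("wrist",np.array([.5648,.1158,.09]),st).astype(int);v0=max(v-60,0);print(u-60,v0)
cv2.imwrite("pics/c22.png",cv2.resize(np.clip(im[v0:v0+100,u-60:u+60,::-1]*.85,0,255).astype(np.uint8),None,fx=6,fy=6,interpolation=cv2.INTER_CUBIC))
st,im=shot("top","t9");cv2.imwrite("pics/t9.png",im[:,:,::-1])
```

```text
[0.6564 0.1354 0.2172] [ 179.8246    1.3531 -167.3902] 29.1167 [-0.6102 -0.352  -0.398 ]
223 38
```

View pics/c22.png

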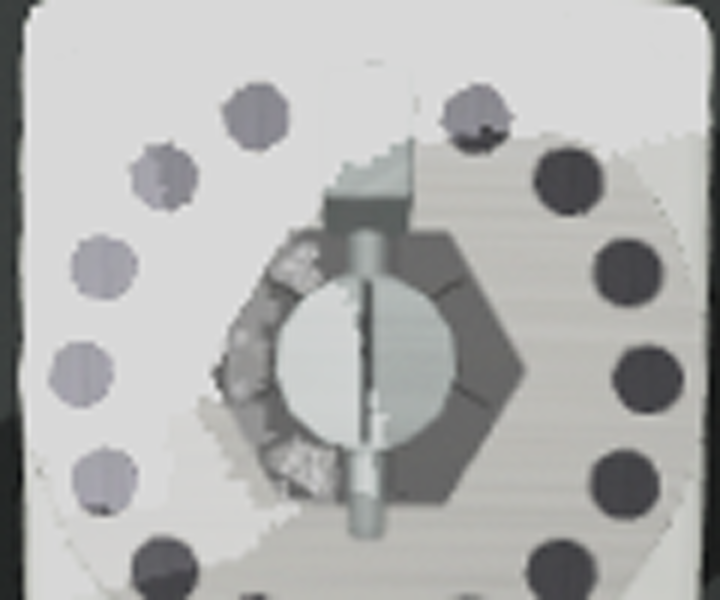

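View pics/t9.png

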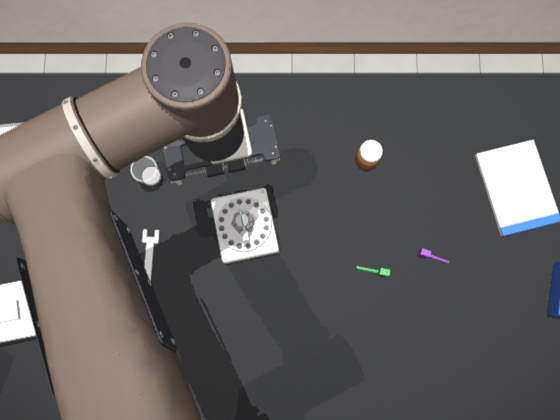

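Run:
```python
from h import *
import pickle
st=pickle.load(open("pics/w10.pkl","rb"))
o=np.array([223,38])-.45
W=lambda p,z:plane("wrist",*(np.array(p)/6+o),z,st)[:2]
u=np.array([.9763,.2164]);n=np.array([-.2164,.9763])
C=(W((366,277),.105)+W((366,445),.105))/2; print(C)
for nm,p,z in(("tip",(367,538),.089),("face bottom",(368,230),.0835),("face top",(368,198),.114),("line",(366,277),.105)):
    d=W(p,z)-C;print(nm,"along %.1f lat %.1f"%(1e3*d@u,1e3*d@n))
w=[W(p,.081) for p in((448,232),(523,370),(445,503))]
for i in(0,1):
    e=w[i+1]-w[i];print((np.degrees(np.arctan2(e[1],e[0]))-90-12.5+30)%60-30,np.linalg.norm(e))
print(st["time_s"],r.get_state()["qd"])
```

```text
[0.5645 0.116 ]
tip along 28.3 lat 0.3
face bottom along -22.6 lat 0.3
face top along -24.3 lat 0.2
line along -13.0 lat -0.0
-1.5300545425491237 0.026132572681283953
0.5626808812241961 0.02578814366321019
29.1167 [ 0.3877 -1.8905 -2.3921 -0.3672  0.0633 -0.0624]
```

Tip is at +28.3 mm against 29.5 mm for home, lateral 0.3 mm, tilt about 0.06 rad. All are within limits. Let the arm settle, then hand in.

>>> carry_out([
  [0,0,0,0,0,0],
  [0,0,0,0,0,0],
  [0,0,0,0,0,0],
])

```text
time_s: 29.47
tcp_pos: [0.6503, 0.1344, 0.2188]
eef_rot: [179.8, 1.3, -167.4]
contact_force: [-0.1, -0.7, 0.1]
gripper_width: 0.0005
```

```bash
python3 -c "
from h import *
print(r.get_state()['contact_force']);print(r.close_job())"
```

```text
[-0.0988 -0.6548  0.1353]
the job is handed in; nothing more can be done
None
```

I turned the castle nut about 25° clockwise to the next slot and pushed the steel lock pin through slot and hole until its block stopped against the nut. I then let go and handed the job in at 29.5 s. The hand-in gives no verdict.

**Finding the hole:** I felt for the spindle end and then the bench. That put the end 105 mm above the bench and the hole at 88 mm.

**Last checks:**
- **Nut:** the flats measured −0.1° on average from the hole line after turning. The last, rougher reading had the two visible edges at −1.5° and +0.6°.
- **Pin:** the tip shows on the far side, 0.3 mm off line. The block did not advance under about 4–5 N. At rest it leans about 0.06 rad.
- **Bystanders:** jar, spanner and cup look unmoved in the top view. I did not measure them again.
- **Arm:** at hand-in it was clear above, with wrist-force readings at noise level.

**Disagreements:**
- The real finger ends sit about 32 mm behind the reported TCP. Both touches and the images agree on this, so I worked relative to the touches.
- The camera puts the tip 1.2 mm short of full home and the block's face about 2 mm short. Both are within the 3 mm allowed. Because of the shortfall I pushed the block once more with shut fingers, and it was already against the stop.

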